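Torque down a window flange crosswise

TASK

Tighten the four square-headed bolts of the window cover clockwise with the T-handle socket wrench, crosswise (a bolt and then the one opposite, before the other two) and in two rounds: in the first turn each bolt until it bites and then about 15 to 20 degrees more, in the second, crosswise again, bring each home to its firm stop without forcing it past the stop, or the glass cracks. Then stand the wrench back upright in its holder and let go; do not turn the bolts with the fingers, and leave the dish, the loupe and the tweezers where they are.

Things in the scene. Friction and masses are not known exactly. Their poses are not given: they have to be found in the camera images.
- flange: round dark anodised window flange fixed to the table, 138 mm across, 42 mm high, glass 52 mm across in its cover; origin at the centre of its underside, z up. Four steel square-headed bolts on a 96 mm circle, 1 to 4 counterclockwise from above, at 45, 135, 225, 315 degrees from its x axis: 1 is oppopoint 3, 2 oppopoint 4.
- window (a point): centre of the cover's top face, 42 mm above the table. The bolts rise 15 mm above this face. Under torque the gripped wrench winds up by about 0.2 rad per N m against a bolt; turn it back by that and the play before lifting it off, or the socket drags. A socket that stops high on a head goes on when turned a few degrees.
- wrench: T-handle socket wrench, 0.2 kg, 101 mm long, upright in its holder. Origin at the centre of the socket's mouth (lower end), z up the shaft. Black crossbar along its x axis, 76 long, 16 wide (y), 22 high, middle at z 90; shaft 12 thick. Square socket, a side facing +x: 22 across, 17 deep, mouth flared to 27, 36 outside (all mm). 60 to 80 N across the crossbar's width holds it against turning.
- holder: round grey plastic holder, fixed, 72 mm across its foot, 28 mm high, with an upright bore of 44 mm diameter; origin at the centre of its underside.
- bore_floor (a point): centre of the floor of the holder's bore, 6 mm above the table; the wrench's origin stands on it, so with the crossbar's middle 96 mm above the table.
- bolt_1 (a point): top centre of the head of bolt 1, 57 mm above the table; turns with the head, x to a side, z up. 20 mm square, 10 mm high, on a washer (36 mm across, top 44 mm above the table), 3 mm cone on top. The socket fits at wrench yaw = this yaw modulo 90 degrees, with 6 degrees play each way; seated, it rests on the washer, wrench origin 13 mm below this point.
- bolt_2 (a point): top centre of the head of bolt 2, 57 mm above the table; turns with the head, x to a side, z up. 20 mm square, 10 mm high, on a washer (36 mm across, top 44 mm above the table), 3 mm cone on top. The socket fits at wrench yaw = this yaw modulo 90 degrees, with 6 degrees play each way; seated, it rests on the washer, wrench origin 13 mm below this point.
- bolt_3 (a point): top centre of the head of bolt 3, 57 mm above the table; turns with the head, x to a side, z up. 20 mm square, 10 mm high, on a washer (36 mm across, top 44 mm above the table), 3 mm cone on top. The socket fits at wrench yaw = this yaw modulo 90 degrees, with 6 degrees play each way; seated, it rests on the washer, wrench origin 13 mm below this point.
- bolt_4 (a point): top centre of the head of bolt 4, 57 mm above the table; turns with the head, x to a side, z up. 20 mm square, 10 mm high, on a washer (36 mm across, top 44 mm above the table), 3 mm cone on top. The socket fits at wrench yaw = this yaw modulo 90 degrees, with 6 degrees play each way; seated, it rests on the washer, wrench origin 13 mm below this point.
- nip_1 (a joint): how far bolt 1 clamps, 0 to 0.000175 m, far below the reading's noise: go by torque and angle. Clockwise from above: 0.05 to 0.3 rad of free turn (unknown, differs; about 0.05 N m), then it bites (0.25 to 0.45 N m for 0.7 rad, 0.00025 m per rad), then the firm stop, where the torque rises steeply. It stays as left; turning back takes the same torques.
- nip_2 (a joint): how far bolt 2 clamps, 0 to 0.000175 m, far below the reading's noise: go by torque and angle. Clockwise from above: 0.05 to 0.3 rad of free turn (unknown, differs; about 0.05 N m), then it bites (0.25 to 0.45 N m for 0.7 rad, 0.00025 m per rad), then the firm stop, where the torque rises steeply. It stays as left; turning back takes the same torques.
- nip_3 (a joint): how far bolt 3 clamps, 0 to 0.000175 m, far below the reading's noise: go by torque and angle. Clockwise from above: 0.05 to 0.3 rad of free turn (unknown, differs; about 0.05 N m), then it bites (0.25 to 0.45 N m for 0.7 rad, 0.00025 m per rad), then the firm stop, where the torque rises steeply. It stays as left; turning back takes the same torques.
- nip_4 (a joint): how far bolt 4 clamps, 0 to 0.000175 m, far below the reading's noise: go by torque and angle. Clockwise from above: 0.05 to 0.3 rad of free turn (unknown, differs; about 0.05 N m), then it bites (0.25 to 0.45 N m for 0.7 rad, 0.00025 m per rad), then the firm stop, where the torque rises steeply. It stays as left; turning back takes the same torques.
- over_1 (a joint): how far bolt 1 has been forced clockwise past its firm stop, rad; 0 when unharmed. It yields from about 1.2 N m on; stopping at 0.55 to 0.8 N m is safe.
- over_2 (a joint): how far bolt 2 has been forced clockwise past its firm stop, rad; 0 when unharmed. It yields from about 1.2 N m on; stopping at 0.55 to 0.8 N m is safe.
- over_3 (a joint): how far bolt 3 has been forced clockwise past its firm stop, rad; 0 when unharmed. It yields from about 1.2 N m on; stopping at 0.55 to 0.8 N m is safe.
- over_4 (a joint): how far bolt 4 has been forced clockwise past its firm stop, rad; 0 when unharmed. It yields from about 1.2 N m on; stopping at 0.55 to 0.8 N m is safe.
- screw_dish: shallow round white dish, 55 mm across, 13 mm high, loose on the table; origin under its centre. A bystander.
- loupe: black loupe standing on the table, 35 mm across, 42 mm high, loose; origin under its centre. A bystander.
- tweezers: steel tweezers, 124 mm long, loose on the table; origin under their middle. A bystander.
Things that resemble listed ones, but are neither listed nor needed, are in the scene too. Leave any purple look-alike of the holder alone.

How it is judged (in metres and radians):
On the way, in this order (a step that is already met when the one before it is completed fails the run):
1. first round, first pair: two opposite bolts have bitten and been turned at least 0.12 rad (7 degrees) further, while the other two have not been tightened (under 0.08 rad) (((value of joint each of nip_1, nip_3 above 3e-05 m and value of joint each of nip_2, nip_4 below 2e-05 m) or (value of joint each of nip_2, nip_4 above 3e-05 m and value of joint each of nip_1, nip_3 below 2e-05 m))), for 0.2 s.
2. first round done: all four bolts turned at least 0.12 rad past biting, none of them home yet (under 0.6 rad) (value of joint nip_1 between 3e-05 and 0.00015 m and value of joint nip_2 between 3e-05 and 0.00015 m and value of joint nip_3 between 3e-05 and 0.00015 m and value of joint nip_4 between 3e-05 and 0.00015 m), for 0.2 s.
3. second round, first pair: two opposite bolts home at the firm stop (over 0.63 of 0.70 rad), the other two not yet (under 0.6 rad) (((value of joint each of nip_1, nip_3 above 0.0001575 m and value of joint each of nip_2, nip_4 below 0.00015 m) or (value of joint each of nip_2, nip_4 above 0.0001575 m and value of joint each of nip_1, nip_3 below 0.00015 m))), for 0.2 s.
4. all four bolts home at the firm stop (over 0.63 of 0.70 rad) (value of joint each of nip_1, nip_2, nip_3, nip_4 above 0.0001575 m), for 0.2 s.
At the end, for the whole second after the job is handed in: All four bolts home (over 0.63 of 0.70 rad after biting), none forced past its stop by 0.06 rad; the wrench at rest in the holder's bore (within 8 mm of its axis, foot within 6 mm of the floor, tilt under 0.15 rad); dish, loupe and tweezers within 20 mm of their places (all of step 4 and value of joint each of over_1, over_2, over_3, over_4 below 0.06 rad and horizontal distance between wrench and bore_floor below 0.008 m and height (world z) of wrench below 0.012 m and angle between wrench's own z axis and vertical below 0.15 rad and linear speed of wrench below 0.02 m/s and distance of each of screw_dish, loupe, tweezers from where it was at the start of the episode below 0.02 m); the robot touches nothing.
It fails at once if a bolt is forced past its firm stop by more than 0.06 rad (value of joint any of over_1, over_2, over_3, over_4 above 0.06 rad).
It fails at once if a bolt is tightened beyond 0.55 rad past biting while another has had less than 0.12 rad (uneven clamping cracks the glass) ((value of joint nip_1 above 0.0001375 m and value of joint nip_2 below 3e-05 m) or (value of joint nip_1 above 0.0001375 m and value of joint nip_3 below 3e-05 m) or (value of joint nip_1 above 0.0001375 m and value of joint nip_4 below 3e-05 m) or (value of joint nip_2 above 0.0001375 m and value of joint nip_1 below 3e-05 m) or (value of joint nip_2 above 0.0001375 m and value of joint nip_3 below 3e-05 m) or (value of joint nip_2 above 0.0001375 m and value of joint nip_4 below 3e-05 m) or (value of joint nip_3 above 0.0001375 m and value of joint nip_1 below 3e-05 m) or (value of joint nip_3 above 0.0001375 m and value of joint nip_2 below 3e-05 m) or (value of joint nip_3 above 0.0001375 m and value of joint nip_4 below 3e-05 m) or (value of joint nip_4 above 0.0001375 m and value of joint nip_1 below 3e-05 m) or (value of joint nip_4 above 0.0001375 m and value of joint nip_2 below 3e-05 m) or (value of joint nip_4 above 0.0001375 m and value of joint nip_3 below 3e-05 m)).
It fails at once if the fingers push on the bolts or the flange with more than 3 N (contact force between the fingers and flange above 3 N).
It fails at once if the dish, loupe or tweezers are moved by more than 20 mm (distance of any of screw_dish, loupe, tweezers from where it was at the start of the episode above 0.02 m).
It also fails if it takes over 72 s, if anything falls off the work surface, if the arm or the gripper's body presses on something with over 40 N, if the wrist force passes 120 N, or if a joint passes its speed limit or range.

ROBOT

A 6-joint arm with a two-finger parallel gripper is mounted at the origin on a cart in front of the work surface, level with it; the furniture and walls round the work are solid. World frame = base frame: x ahead of the robot, y to its left, z up, the work surface at z = 0. Lengths are in m, angles in degrees, forces in N, time in s.
With the tool pointing down it reaches from about 0.375 to 0.9 m from the base axis. Payload 3.1 kg.
Tool frame: the origin (TCP) lies on the centre line of the jaws, within the pads' length; the fingertips stand 17 mm ahead of it and the grasp point (between the pads) lies 2 mm behind it; z points along the fingers, y is the line along which they close (so a half turn about z gives the same grasp; the last joint's range is limited). The gripper opens to 87 mm and grips with 3 to 60 N. Pads are 19 mm wide; open, the fingers measure 117 mm over their backs; the gripper's body (75 mm by 190 mm) begins 51 mm behind the grasp point.
Start: joints at [-10.227, 30.224, 82.088, -0, 67.689, -10.227], TCP at [0.625, 0, 0.24] pointing down, gripper open.
Joint ranges: [-176.69, 176.69], [-43.24, 126.21], [12.49, 139.97], [-82, 262], [0, 151.66], [-163.58, 163.58]. Speed limits (degrees/s): [159.86, 159.86, 180, 180, 180, 180].

INTERFACE

Orientations are given as a 3x3 rotation matrix whose columns are the frame's x, y, z axes.
In Python, from rig import bot, imaging, finder gives the robot as it stands. The module is installed in compiled form; this text tells all that it offers.
- The arm moves only by the tool play_rows, never from a script. Its argument "motion" is a list that holds one entry, the list of rows, each a list of 6 numbers: the shift along the tool's x, y, z in m, then the turn, a rotation vector about the tool's x, y, z in degrees. In form: [[[dx, dy, dz, wx, wy, wz], ...]]. A call has 1 to 8 rows; each row is the pose to reach, as a shift and turn from the pose commanded when the call began, along the tool's axes at that moment; what a row does not reach only later rows make up. A row lasts 1/12 s, in which the tool goes at most 41.7 mm and 7.16 degrees, less where a joint would pass 70% of its speed; a pose out of reach is approached as far as the arm can. A call with a gripper value outside its range is refused whole. "fingers" is the finger opening in m, from 0 to 0.087, set as the call begins (left out, the last holds). The fingers move at their own pace and stop on an object; the grip force is fixed at half the most. Time passes only in rows, so rows that repeat a pose let the fingers close. It gives the time, the measured TCP pose, the force, the opening and the grip force at its end, in the units of the state.
- bot.read_state(): the state, without advancing time (a new reading comes with each control period).
- imaging.capture(name): name is "scene" or "side" or "wrist"; returns a dict with "frame" (400x640x3 uint8, red, green, blue), "camera_matrix" (3x3 intrinsics, pixels), "k1" (the pictures are not rectified: a ray, as slopes to the right and down, at radius r is drawn at 1 + k1 r^2 times it, then the intrinsics apply), "R" (3x3) and "t" (3): a world point X has camera coordinates R X + t. Camera axes: x right, y down, z forward; pixel columns grow to the right and rows downward; lengths in m; the calibration is good to about 2 mm. A picture is of the moment at which its call begins. There is no depth.
- bot.hand_in(): hands the job in; it is judged then, once.
Trained networks look in the newest picture that a camera, given by its name, has taken for a name from the list of things; names that differ only in an ending like _2 or _b are one class to them, and where a whole thing is asked for, a point or a joint stands for the part that bears it (a point fixed in the world has none). Each returns a list of dicts, best first, with "confidence" (0 to 1); they miss things now and then, are a little off and sometimes report something else, mostly with a low value. They report only what shows in the picture. A call takes as long as a camera call. They do not tell look-alikes from the thing itself.
- finder.recognise(camera, name): "at" ([x, y, z] in m, in world coordinates, good to about 4 mm: the middle of the surface that is visible of it).
- finder.outline_of(camera, name): "pixels" (400x640 bool, what is visible of it).
The state is a dict: "time_s": time; "joint_positions": joint angles; "qvel": joint speeds; "tau": joint torques, N m; "position": TCP position; "tcp_rot": TCP orientation; "force": force on the tool from outside, world axes, zero at the start; "moment": the same for the moment, N m; "opening": opening from 0.0 (shut) to 1.0 (fully open); "grasp_force": force on a finger pad.
Only numpy, scipy, OpenCV 4.12 (cv2) and the standard library are available. Lean on these libraries where they do the work, as an engineer would, in place of code of your own. Each camera call takes 0.05 s, during which the arm holds its last target. There are 200 camera calls.

## Working session

There is one attempt and no reset: what is moved stays moved. The work goes in short steps, Python scripts to look and compute and a tool call to move; the robot and the scene stay as the last step left them, time stands still between calls to the robot, and variables do not carry over. Pictures are saved under pics/ and viewed, at most 13 in all, crops included, and the job is handed in when it is done.

Besides the shell and the picture viewer there is one more tool, called as name(argument=value, ...) on one line, values as JSON. play_rows: Moves the arm, as the interface text tells. Its arguments: {"type":"object","properties":{"motion":{"type":"array"},"fingers":{"type":"number"}},"required":["motion"]}

```bash
mkdir -p pics
cat > h.py <<'E'
import numpy as np, cv2
from rig import bot, imaging, finder
def proj(c,X):
    X=np.atleast_2d(X); p=X@np.array(c["R"]).T+np.array(c["t"]); s=p[:,:2]/p[:,2:]
    r2=(s**2).sum(1,keepdims=True); s=s*(1+c["k1"]*r2); K=np.array(c["camera_matrix"])
    return s@K[:2,:2].T+K[:2,2]
def ray(c,uv):
    K=np.array(c["camera_matrix"]); d=np.linalg.solve(K,[uv[0],uv[1],1])[:2]; s=d.copy()
    for _ in range(20): s=d/(1+c["k1"]*(s@s))
    R=np.array(c["R"]); o=-R.T@np.array(c["t"]); v=R.T@np.r_[s,1]; return o,v/np.linalg.norm(v)
def at_z(c,uv,z):
    o,v=ray(c,uv); return o+v*(z-o[2])/v[2]
def save(c,n): cv2.imwrite("pics/"+n,c["frame"][:,:,::-1])
E
python3 - <<'E'
from h import *
print({k:np.round(v,3).tolist() if not isinstance(v,float) else v for k,v in bot.read_state().items()})
fr=[]
for n in("scene","side","wrist"):
    c=imaging.capture(n); fr.append(c["frame"]); print(n,np.round(-np.array(c["R"]).T@c["t"],3),c["k1"],c["camera_matrix"][0][0])
    save(c,n+"0.png")
    for k in("wrench","holder","flange","bolt_1","screw_dish","loupe","tweezers"):
        print(n,k,[(np.round(d["at"],3).tolist(),round(d["confidence"],2),proj(c,d["at"]).round()[0].tolist()) for d in finder.recognise(n,k)])
E
```

```text
{'time_s': 0.0, 'joint_positions': [-10.227, 30.28, 82.158, -0.0, 67.686, -10.227], 'qvel': [-0.023, 0.064, 0.086, -0.12, 0.083, 0.011], 'tau': [-0.001, -44.005, -17.659, 0.063, 0.058, -0.0], 'position': [0.624, 0.0, 0.239], 'tcp_rot': [[0.0, 1.0, -0.002], [1.0, -0.0, 0.0], [0.0, -0.002, -1.0]], 'force': [0.434, 0.295, -0.054], 'moment': [0.022, 0.033, -0.058], 'grasp_force': 0.0, 'opening': 1.00045107913781}
scene [ 0.068 -0.438  0.715] -0.075930100262183 513.8845335752582
scene wrench [([0.399, 0.25, 0.094], 0.64, [230.0, 191.0])]
scene holder [([0.394, 0.23, 0.018], 0.76, [239.0, 227.0]), ([0.547, 0.208, 0.015], 0.61, [307.0, 200.0])]
scene flange [([0.53, 0.036, 0.042], 0.8, [358.0, 240.0])]
scene bolt_1 [([0.562, 0.092, 0.052], 0.53, [350.0, 213.0]), ([0.523, 0.005, 0.055], 0.49, [367.0, 246.0]), ([0.583, 0.032, 0.053], 0.43, [380.0, 223.0]), ([0.564, 0.089, 0.048], 0.42, [352.0, 214.0])]
scene screw_dish [([0.421, 0.117, 0.004], 0.71, [285.0, 258.0])]
scene loupe [([0.387, 0.028, 0.037], 0.76, [299.0, 284.0]), ([0.515, 0.012, 0.047], 0.17, [361.0, 249.0])]
scene tweezers [([0.4
[... 837 characters left out ...]
.0])]
side tweezers [([0.4, -0.039, 0.003], 0.54, [295.0, 291.0])]
wrist [0.625 0.084 0.386] -0.051851675906213666 313.57185627528315
wrist wrench []
wrist holder [([0.588, 0.031, 0.054], 0.7, [285.0, 147.0])]
wrist flange [([0.549, 0.06, 0.043], 0.97, [249.0, 119.0])]
wrist bolt_1 [([0.588, 0.029, 0.055], 0.76, [284.0, 149.0]), ([0.526, 0.01, 0.055], 0.74, [228.0, 167.0]), ([0.565, 0.1, 0.055], 0.66, [260.0, 79.0]), ([0.503, 0.074, 0.06], 0.66, [199.0, 106.0])]
wrist screw_dish [([0.417, 0.112, 0.003], 0.85, [141.0, 73.0])]
wrist loupe [([0.396, 0.032, 0.041], 0.94, [116.0, 146.0]), ([0.508, 0.079, 0.042], 0.17, [209.0, 101.0])]
wrist tweezers [([0.399, -0.039, 0.01], 0.74, [144.0, 197.0])]
```

```bash
python3 -c "
import cv2,numpy as np
a=[cv2.imread('pics/%s0.png'%n) for n in('scene','side','wrist')]
cv2.imwrite('pics/m.png',cv2.resize(np.vstack(a[:2]),(750,938))[:, :] if 0 else cv2.resize(np.vstack(a[:2]),(480,600)))"
```

```text
(no output)
```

View pics/scene0.png

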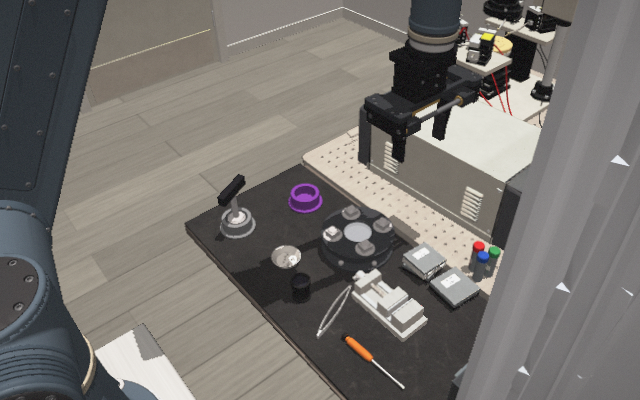

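View pics/wrist0.png

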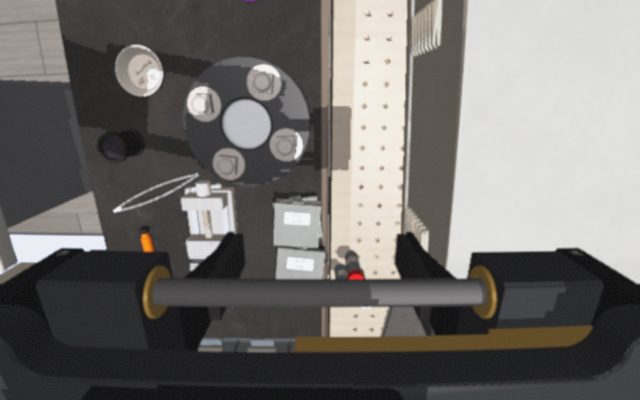

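The wrist view shows the flange at about (248,120) and its bolts at (264,82), (204,102), (285,147) and (229,164).

Candidates:
- **Wrench:** the black T at scene (232,195). The tweezers (331,316) and the orange screwdriver (370,360) are the things it could be confused with.
- **Holder:** the grey one at scene (238,225). The purple ring at (305,198) is the look-alike to leave alone.

I choose the black T-handle and the grey holder. I'll take close views of the flange first, then the wrench.

play_rows(motion=[[[0.01, -0.02, 0.022, 0, 0, 0], [0.022, -0.04, 0.045, 0, 0, 0], [0.034, -0.06, 0.068, 0, 0, 0], [0.045, -0.08, 0.09, 0, 0, 0], [0.045, -0.08, 0.09, 0, 0, 0], [0.045, -0.08, 0.09, 0, 0, 0]]])

```text
time_s: 1.7
position: [0.5432, 0.0457, 0.1485]
tcp_rot: [[-0.001, 1.0, -0.004], [1.0, 0.001, 0.0], [0.0, -0.004, -1.0]]
force: [-0.3, 0.2, 0.8]
opening: 1.001
grasp_force: 0.0
```

Run:
```python
from h import *
import pickle
c=imaging.capture("wrist"); save(c,"w1.png"); pickle.dump(c,open("w1.pkl","wb")); s=bot.read_state(); print(s["position"],s["force"])
for k in("flange","bolt_1"):
    print(k,[(np.round(d["at"],3).tolist(),round(d["confidence"],2),proj(c,d["at"]).round()[0].tolist()) for d in finder.recognise("wrist",k)])
```

```text
[0.54579842 0.04502121 0.14978759] [0.81924399 0.05361494 1.36861308]
flange [([0.548, 0.062, 0.046], 0.56, [327.0, 181.0])]
bolt_1 [([0.585, 0.032, 0.055], 0.91, [371.0, 220.0]), ([0.498, 0.08, 0.061], 0.75, [261.0, 164.0]), ([0.528, 0.011, 0.058], 0.72, [302.0, 244.0]), ([0.55, 0.061, 0.045], 0.69, [328.0, 182.0]), ([0.569, 0.097, 0.056], 0.62, [354.0, 140.0])]
```

play_rows(motion=[[[0.02, -0.02, -0.03, 0, 0, 0], [0.055, -0.04, -0.05, 0, 0, 0], [0.09, -0.06, -0.06, 0, 0, 0], [0.12, -0.08, -0.07, 0, 0, 0], [0.15, -0.11, -0.08, 0, 0, 0], [0.175, -0.14, -0.08, 0, 0, 0], [0.175, -0.145, -0.08, 0, 0, 0], [0.175, -0.145, -0.08, 0, 0, 0]]])

```text
time_s: 2.52
position: [0.3991, 0.2212, 0.2309]
tcp_rot: [[-0.004, 1.0, 0.002], [1.0, 0.004, 0.0], [0.0, 0.002, -1.0]]
force: [0.2, -0.3, 0.2]
opening: 1.001
grasp_force: 0.0
```

```bash
python3 - <<'E'
from h import *
import pickle
c=imaging.capture("wrist"); save(c,"w2.png"); pickle.dump(c,open("w2.pkl","wb")); s=bot.read_state(); print(s["position"],s["force"])
for k in("wrench","holder"):
    print(k,[(np.round(d["at"],3).tolist(),round(d["confidence"],2),proj(c,d["at"]).round()[0].tolist()) for d in finder.recognise("wrist",k)])
E
python3 -c "
import cv2
a=cv2.imread('pics/w1.png');cv2.imwrite('pics/w1c.png',a)"
```

```text
[0.40108889 0.22053874 0.23078314] [ 1.01241558  0.45948521 -0.06647694]
wrench [([0.401, 0.26, 0.104], 0.66, [322.0, 150.0])]
holder [([0.393, 0.265, 0.015], 0.85, [314.0, 132.0])]
```

View pics/w1.png

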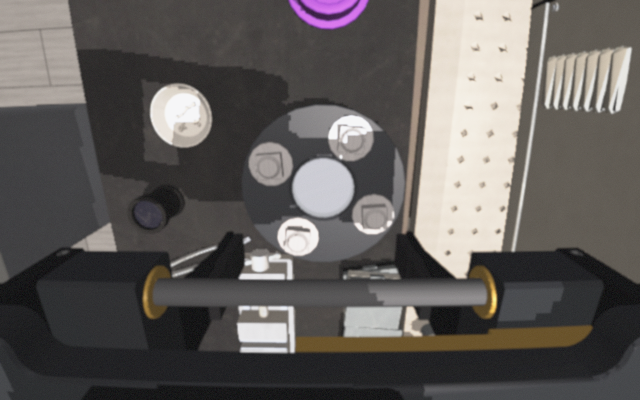

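View pics/w2.png

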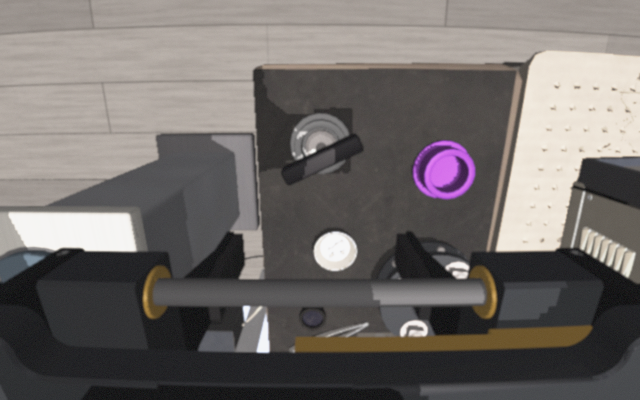

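w1 shows the four bolts at (352,137), (270,165), (374,215) and (297,237). w2 shows the crossbar running from (283,175) to (362,145) above the grey holder at (320,142), and the purple look-alike at (445,170).

Run:
```python
from h import *
import pickle
c=pickle.load(open("w2.pkl","rb"))
a=at_z(c,(287,175),.1);b=at_z(c,(358,146),.1)
print("bar ends",a,b,(a+b)/2,np.degrees(np.arctan2(*(b-a)[1::-1])),np.linalg.norm(b-a))
for n in("scene","side"):
    cc=imaging.capture(n); m=finder.outline_of(n,"wrench")
    for d in m[:1]:
        p=d["pixels"]; ys,xs=np.nonzero(p); print(n,d["confidence"],p.sum(),xs.min(),xs.max(),ys.min(),ys.max())
    m=finder.outline_of(n,"holder")
    for d in m[:2]:
        ys,xs=np.nonzero(d["pixels"]); print(n,"holder",len(xs),xs.mean(),ys.mean(),xs.min(),xs.max(),ys.min(),ys.max())
c1=pickle.load(open("w1.pkl","rb"))
m=cv2.resize(c1["frame"][105:265,230:410],None,fx=4,fy=4,interpolation=cv2.INTER_CUBIC)[:600]
w=cv2.resize(c["frame"][105:195,270:375],None,fx=4,fy=4,interpolation=cv2.INTER_CUBIC)
cv2.imwrite("pics/z1.png",m[:,:,::-1]); cv2.imwrite("pics/z2.png",w[:,:,::-1])
```

```text
bar ends [0.36960202 0.23567363 0.1       ] [0.43320911 0.26231967 0.1       ] [0.40140556 0.24899665 0.1       ] 22.729604671356796 0.06896284586960268
scene 0.91 736 217 245 174 224
scene holder 820 305.04024390243904 198.73292682926828 289 322 184 213
scene holder 748 236.38636363636363 225.69786096256684 219 254 207 239
side 0.8 510 230 256 168 208
side holder 503 303.94433399602383 196.62425447316105 291 317 185 208
```

View pics/z1.png

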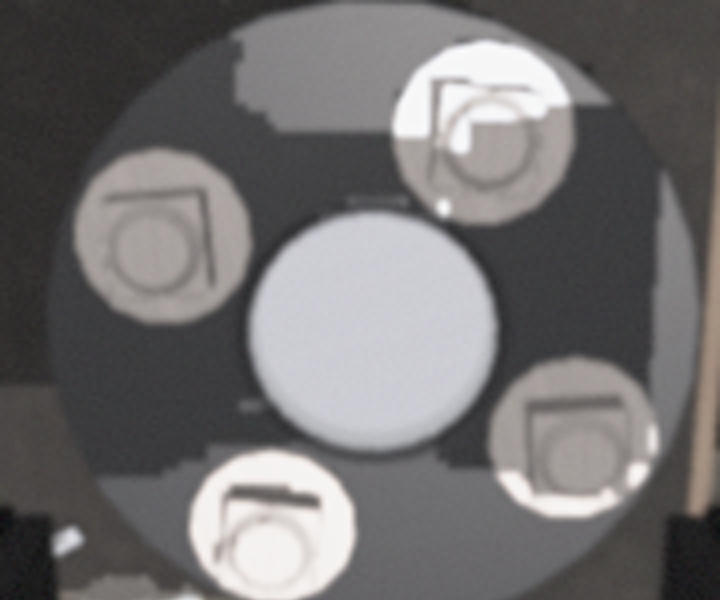

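View pics/z2.png

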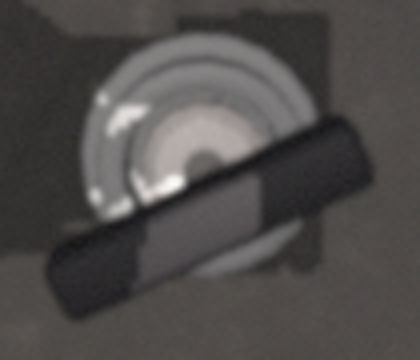

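z1 shows the head circles at about crop pixels (490,142), (153,250), (583,455) and (270,550), with dark edge lines that give the yaws. z2 shows the black crossbar centred at crop (210,215), above the grey holder foot centred at crop (200,155). This is the right wrench and holder.

Run:
```python
from h import *
import pickle
c=pickle.load(open("w1.pkl","rb"))
P=lambda u,z:at_z(c,(u[0]/4+230-.4,u[1]/4+105-.4),z)
L=dict(A=((490,142),[((437,80),(545,90)),((437,80),(432,182))]),B=((153,250),[((107,200),(203,190)),((203,190),(210,282))]),
C=((583,455),[((529,405),(622,401)),((529,405),(533,493))]),D=((270,550),[((228,490),(320,500)),((228,490),(218,560))]))
ps=[]
for k,(ce,ls) in L.items():
    p=P(ce,.055);ps.append(p);y=[]
    for a,b in ls:
        d=P(b,.049)-P(a,.049); y.append((np.degrees(np.arctan2(d[1],d[0]))+45)%90-45)
    print(k,p.round(4),np.round(y,1))
ps=np.array(ps);m=ps.mean(0);print(m,np.linalg.norm(ps[:,:2]-m[:2],axis=1),np.degrees(np.arctan2(*(ps-m).T[1::-1])))
c=pickle.load(open("w2.pkl","rb"))
print("holder",at_z(c,(319.6,143.3),.004),"bar",at_z(c,(322,158.3),.102))
print("glass",at_z(pickle.load(open("w1.pkl","rb")),(372/4+230,330/4+105),.042))
# scene/side triangulation of bar centre from silhouettes
import itertools
A=[];Bv=[]
for n in("scene","side"):
    cc=imaging.capture(n);print(n,proj(cc,[[.401,.2505,.096],[.366,.236,.096],[.436,.265,.096],[.401,.25,.01]]).round(1).tolist())
```

```text
A [0.5675 0.0971 0.055 ] [-5.  -1.8]
B [0.5022 0.0759 0.055 ] [5.9 2.3]
C [0.5887 0.033  0.055 ] [2.7 4.9]
D [0.5238 0.0113 0.055 ] [-6.6 -9.3]
[0.54553981 0.05431123 0.055     ] [0.04804031 0.04842089 0.0481305  0.04824349] [  62.83438267  153.47241499  -26.282904   -116.81752314]
holder [0.39943285 0.25049076 0.004     ] bar [0.40135142 0.25154106 0.102     ]
glass [0.54555932 0.05555952 0.042     ]
scene [[231.0, 190.1], [219.1, 201.9], [242.3, 178.8], [237.0, 223.1]]
side [[241.9, 178.5], [229.8, 186.0], [253.6, 171.5], [245.9, 206.0]]
```

play_rows(motion=[[[0.004, 0, 0.005, 0, 0, 7], [0.008, 0, 0.01, 0, 0, 14], [0.012, 0, 0.02, 0, 0, 21], [0.016, 0, 0.035, 0, 0, 28], [0.02, 0, 0.05, 0, 0, 35], [0.024, 0.001, 0.06, 0, 0, 42], [0.028, 0.001, 0.07, 0, 0, 49], [0.031, 0.001, 0.08, 0, 0, 56]]])

```text
time_s: 3.73
position: [0.4012, 0.2512, 0.1489]
tcp_rot: [[0.832, 0.554, -0.0], [0.554, -0.832, 0.0], [-0.0, -0.0, -1.0]]
force: [-0.7, 0.0, -0.6]
opening: 0.998
grasp_force: 0.0
```

play_rows(motion=[[[0, 0, 0.005, 0, 0, 6], [0, 0, 0.02, 0, 0, 11], [0, 0, 0.04, 0, 0, 11], [0, 0, 0.056, 0, 0, 11], [0, 0, 0.056, 0, 0, 11], [0, 0, 0.056, 0, 0, 11]]])

```text
time_s: 4.23
position: [0.4006, 0.2508, 0.093]
tcp_rot: [[0.921, 0.391, -0.002], [0.391, -0.921, -0.001], [-0.002, -0.0, -1.0]]
force: [0.4, -0.6, 0.6]
opening: 1.004
grasp_force: 0.0
```

```bash
cat > st.py <<'E'
from h import *
s=bot.read_state(); R=np.array(s["tcp_rot"])
print("t%.2f p%s yaw(wrench)%.2f F%s M%s g%.1f o%.1fmm j6 %.1f tilt%s"%(s["time_s"],np.round(s["position"],4),np.degrees(np.arctan2(R[1,1],R[0,1]))+90,np.round(s["force"],1),np.round(s["moment"],3),s["grasp_force"],s["opening"]*87,s["joint_positions"][5],np.round(R[:2,2],3)))
E
python3 st.py
```

```text
t4.23 p[0.4006 0.2508 0.093 ] yaw(wrench)22.99 F[ 0.4 -0.6  0.6] M[0.015 0.135 0.013] g0.0 o87.3mm j6 85.5 tilt[-0.002 -0.001]
```

play_rows(motion=[[[0, 0, 0, 0, 0, 0], [0, 0, 0, 0, 0, 0], [0, 0, 0, 0, 0, 0], [0, 0, 0, 0, 0, 0], [0, 0, 0, 0, 0, 0], [0, 0, 0, 0, 0, 0], [0, 0, 0, 0, 0, 0], [0, 0, 0, 0, 0, 0]]], fingers=0.0)

```text
time_s: 4.9
position: [0.401, 0.251, 0.0937]
tcp_rot: [[0.921, 0.391, 0.0], [0.391, -0.921, 0.0], [0.0, 0.0, -1.0]]
force: [1.0, -0.3, -0.9]
opening: 0.481
grasp_force: 0.0
```

```bash
python3 st.py; python3 st.py
python3 - <<'E'
from h import *
c=imaging.capture("wrist"); save(c,"w3.png")
E
python3 st.py
```

```text
t4.90 p[0.401  0.251  0.0937] yaw(wrench)23.00 F[ 1.  -0.3 -0.9] M[ 0.024  0.079 -0.004] g0.0 o41.9mm j6 85.5 tilt[0. 0.]
t4.90 p[0.401  0.251  0.0937] yaw(wrench)23.00 F[ 1.  -0.3 -0.9] M[ 0.024  0.079 -0.004] g0.0 o41.9mm j6 85.5 tilt[0. 0.]
t4.95 p[0.401  0.251  0.0936] yaw(wrench)23.00 F[-0.1  0.  -0. ] M[ 0.012  0.086 -0.003] g0.0 o37.7mm j6 85.5 tilt[0. 0.]
```

View pics/w3.png

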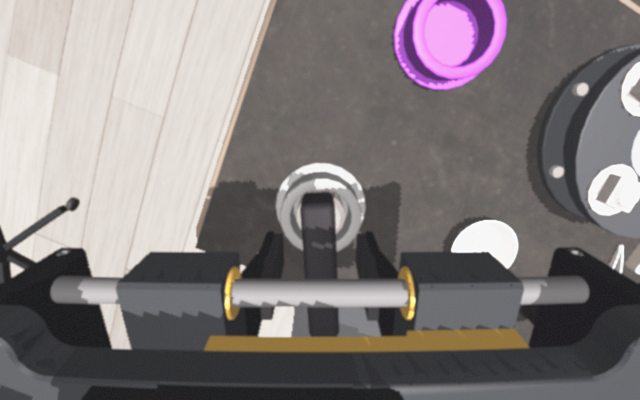

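w3 shows the crossbar centred at x≈320 between the pads, running away towards (318,200), with the grey holder below at (320,207). The grasp is aligned, so I'll finish closing and lift.

play_rows(motion=[[[0, 0, 0, 0, 0, 0], [0, 0, 0, 0, 0, 0], [0, 0, 0, 0, 0, 0], [0, 0, 0, 0, 0, 0], [0, 0, 0, 0, 0, 0], [0, 0, 0, 0, 0, 0], [0, 0, 0, 0, 0, 0]]])

```text
time_s: 5.53
position: [0.4009, 0.251, 0.0935]
tcp_rot: [[0.92, 0.391, -0.0], [0.391, -0.92, -0.0], [-0.0, -0.0, -1.0]]
force: [1.0, 0.3, -0.9]
opening: 0.178
grasp_force: 29.9
```

```bash
python3 st.py
python3 - <<'E'
from h import *
c=imaging.capture("wrist"); save(c,"w4.png"); s=bot.read_state(); R=np.array(s["tcp_rot"]);p=np.array(s["position"])
for z in (.107,.085):
  for x in(.034,.038,.042): 
    q=p+R[:,0]*x; q[2]=z; print(z,x,proj(c,q).round(1))
q=p.copy(); q[2]=.03; print("socket foot",proj(c,q),"holder",proj(c,[.3994,.2505,.028]))
cv2.imwrite("pics/z4.png",cv2.resize(c["frame"][150:290,250:390],None,fx=4,fy=4,interpolation=cv2.INTER_CUBIC)[:,:,::-1])
E
```

```text
t5.53 p[0.4009 0.251  0.0935] yaw(wrench)23.00 F[ 1.   0.3 -0.9] M[ 0.029  0.133 -0.013] g29.9 o15.5mm j6 85.5 tilt[-0. -0.]
0.107 0.034 [[319.4 210.8]]
0.107 0.038 [[319.4 202.5]]
0.107 0.042 [[319.4 194. ]]
0.085 0.034 [[319.4 195.9]]
0.085 0.038 [[319.4 188.5]]
0.085 0.042 [[319.4 181. ]]
socket foot [[319.36354635 217.31686087]] holder [[319.20372095 218.28266709]]
```

View pics/z4.png

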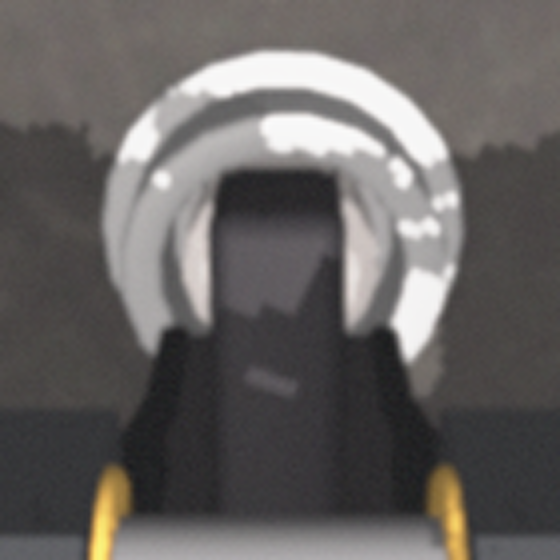

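z4 shows the bar end edge at full-picture row ≈203, so the grip sits centred on the bar to within 2 mm. Next I lift, carry to bolt A at world angle 63° and align to yaw 86.6.

play_rows(motion=[[[0, 0, -0.025, 0, 0, 0], [0, 0, -0.06, 0, 0, 0], [0, 0, -0.1, 0, 0, 0]]])

```text
time_s: 5.83
position: [0.3992, 0.2504, 0.1929]
tcp_rot: [[0.921, 0.391, -0.006], [0.391, -0.921, -0.002], [-0.006, -0.001, -1.0]]
force: [1.2, 0.3, -2.7]
opening: 0.18
grasp_force: 29.9
```

play_rows(motion=[[[0.008, 0.018, 0, 0, 0, -7], [0.02, 0.044, 0, 0, 0, -14], [0.034, 0.076, 0, 0, 0, -21], [0.049, 0.109, 0, 0, 0, -28], [0.064, 0.142, 0, 0, 0, -35], [0.078, 0.174, 0, 0, 0, -42], [0.088, 0.196, 0, 0, 0, -49], [0.0929, 0.2064, 0, 0, 0, -56]]])

```text
time_s: 6.5
position: [0.5701, 0.0945, 0.1933]
tcp_rot: [[0.188, 0.982, 0.002], [0.982, -0.188, -0.001], [-0.0, 0.003, -1.0]]
force: [0.9, 0.4, -2.1]
opening: 0.182
grasp_force: 29.9
```

play_rows(motion=[[[0, 0, 0.01, 0, 0, -7], [0, 0, 0.03, 0, 0, -7.6], [0, 0, 0.04, 0, 0, -7.6], [0, 0, 0.04, 0, 0, -7.6], [0, 0, 0.04, 0, 0, -7.6]]])

```text
time_s: 6.92
position: [0.5662, 0.0975, 0.1527]
tcp_rot: [[0.06, 0.998, -0.003], [0.998, -0.06, 0.0], [-0.0, -0.003, -1.0]]
force: [-0.2, -0.9, -2.1]
opening: 0.178
grasp_force: 29.9
```

```bash
python3 st.py
python3 - <<'E'
from h import *
c=imaging.capture("scene"); save(c,"s5.png")
cv2.imwrite("pics/z5.png",cv2.resize(c["frame"][140:280,290:440],None,fx=4,fy=4,interpolation=cv2.INTER_CUBIC)[:,:,::-1])
s=bot.read_state();p=np.array(s["position"]);p[2]-=.088; print(proj(c,[p,[.5673,.0973,.057]]))
E
```

```text
t6.92 p[0.5662 0.0975 0.1527] yaw(wrench)86.59 F[-0.2 -0.9 -2.1] M[-0.04   0.066 -0.049] g29.9 o15.5mm j6 2.0 tilt[-0.003  0.   ]
[[350.31129627 204.5190501 ]
 [350.4282294  207.86876785]]
```

View pics/z5.png

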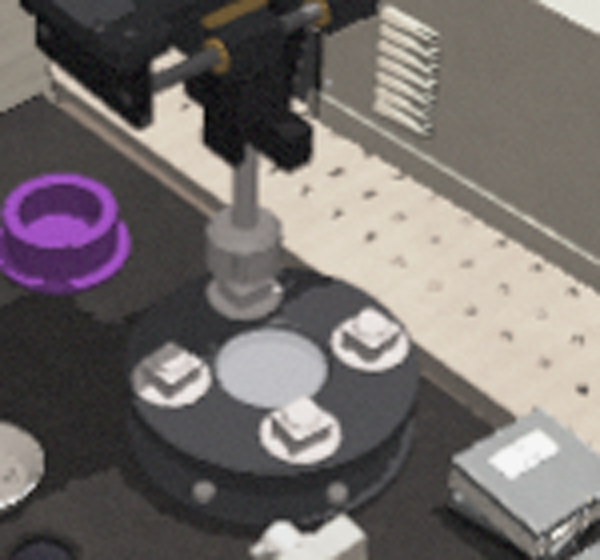

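z5 shows the socket hanging directly over the back-left bolt, at crop (243,285). I lower it in two stages.

play_rows(motion=[[[0, 0, 0.006, 0, 0, 0], [0, 0, 0.01, 0, 0, 0], [0, 0, 0.013, 0, 0, 0], [0, 0, 0.013, 0, 0, 0]]])

```text
time_s: 7.3
position: [0.5667, 0.0975, 0.1401]
tcp_rot: [[0.059, 0.998, -0.001], [0.998, -0.059, 0.0], [-0.0, -0.001, -1.0]]
force: [0.4, -0.0, -2.0]
opening: 0.183
grasp_force: 29.9
```

```bash
python3 st.py
```

```text
t7.30 p[0.5667 0.0975 0.1401] yaw(wrench)86.61 F[ 0.4 -0.  -2. ] M[0.015 0.021 0.005] g29.9 o15.9mm j6 2.0 tilt[-0.001  0.   ]
```

play_rows(motion=[[[0, 0, 0.003, 0, 0, 0], [0, 0, 0.006, 0, 0, 0], [0, 0, 0.008, 0, 0, 0], [0, 0, 0.008, 0, 0, 0]]])

```text
time_s: 7.63
position: [0.5668, 0.0973, 0.132]
tcp_rot: [[0.059, 0.998, -0.001], [0.998, -0.059, 0.0], [-0.0, -0.001, -1.0]]
force: [-0.2, -0.2, -1.3]
opening: 0.18
grasp_force: 29.9
```

```bash
python3 st.py
```

```text
t7.63 p[0.5668 0.0973 0.132 ] yaw(wrench)86.60 F[-0.2 -0.2 -1.3] M[ 0.03  -0.028  0.053] g29.9 o15.6mm j6 2.0 tilt[-0.001  0.   ]
```

The socket is seated. I turn clockwise in 3° steps, reading torque at each.

play_rows(motion=[[[0, 0, 0, 0, 0, 3], [0, 0, 0, 0, 0, 3]]])

```text
time_s: 7.8
position: [0.5672, 0.0973, 0.1325]
tcp_rot: [[0.112, 0.994, -0.0], [0.994, -0.112, 0.0], [0.0, -0.0, -1.0]]
force: [-0.8, -0.1, -1.9]
opening: 0.181
grasp_force: 29.9
```

```bash
python3 st.py
```

```text
t7.80 p[0.5672 0.0973 0.1325] yaw(wrench)83.54 F[-0.8 -0.1 -1.9] M[0.016 0.012 0.025] g29.9 o15.8mm j6 5.1 tilt[-0.  0.]
```

play_rows(motion=[[[0, 0, 0, 0, 0, 3], [0, 0, 0, 0, 0, 3]]])

```text
time_s: 7.97
position: [0.5672, 0.0973, 0.1326]
tcp_rot: [[0.163, 0.987, 0.0], [0.987, -0.163, -0.0], [0.0, 0.0, -1.0]]
force: [0.1, 0.2, -1.4]
opening: 0.18
grasp_force: 29.9
```

```bash
python3 st.py
```

```text
t7.97 p[0.5672 0.0973 0.1326] yaw(wrench)80.61 F[ 0.1  0.2 -1.4] M[0.044 0.051 0.004] g29.9 o15.7mm j6 8.0 tilt[ 0. -0.]
```

play_rows(motion=[[[0, 0, 0, 0, 0, 3], [0, 0, 0, 0, 0, 3]]])

```text
time_s: 8.13
position: [0.5672, 0.0974, 0.1326]
tcp_rot: [[0.214, 0.977, 0.0], [0.977, -0.214, 0.0], [0.0, 0.0, -1.0]]
force: [-0.6, 0.5, -2.9]
opening: 0.179
grasp_force: 29.9
```

```bash
python3 st.py
```

```text
t8.13 p[0.5672 0.0974 0.1326] yaw(wrench)77.65 F[-0.6  0.5 -2.9] M[ 0.082  0.04  -0.013] g29.9 o15.5mm j6 11.0 tilt[0. 0.]
```

play_rows(motion=[[[0, 0, 0, 0, 0, 3], [0, 0, 0, 0, 0, 3]]])

```text
time_s: 8.3
position: [0.5672, 0.0975, 0.1326]
tcp_rot: [[0.264, 0.964, 0.0], [0.964, -0.264, 0.0], [0.0, 0.0, -1.0]]
force: [-0.4, 0.3, -1.9]
opening: 0.181
grasp_force: 29.9
```

```bash
python3 st.py
```

```text
t8.30 p[0.5672 0.0975 0.1326] yaw(wrench)74.69 F[-0.4  0.3 -1.9] M[0.116 0.001 0.041] g29.9 o15.7mm j6 13.9 tilt[0. 0.]
```

play_rows(motion=[[[0, 0, 0, 0, 0, 3], [0, 0, 0, 0, 0, 3]]])

```text
time_s: 8.47
position: [0.5672, 0.0974, 0.1326]
tcp_rot: [[0.314, 0.949, 0.0], [0.949, -0.314, 0.0], [0.0, 0.0, -1.0]]
force: [-0.9, 0.4, -1.2]
opening: 0.182
grasp_force: 29.9
```

```bash
python3 st.py
```

```text
t8.47 p[0.5672 0.0974 0.1326] yaw(wrench)71.71 F[-0.9  0.4 -1.2] M[0.102 0.034 0.069] g29.9 o15.9mm j6 16.9 tilt[0. 0.]
```

play_rows(motion=[[[0, 0, 0, 0, 0, 3], [0, 0, 0, 0, 0, 3]]])

```text
time_s: 8.63
position: [0.5672, 0.0974, 0.1326]
tcp_rot: [[0.362, 0.932, 0.0], [0.932, -0.362, -0.0], [-0.0, 0.0, -1.0]]
force: [0.8, 0.8, -2.3]
opening: 0.18
grasp_force: 30.0
```

```bash
python3 st.py
```

```text
t8.63 p[0.5672 0.0974 0.1326] yaw(wrench)68.76 F[ 0.8  0.8 -2.3] M[0.146 0.029 0.151] g30.0 o15.6mm j6 19.9 tilt[ 0. -0.]
```

play_rows(motion=[[[0, 0, 0, 0, 0, 2], [0, 0, 0, 0, 0, 2]]])

```text
time_s: 8.8
position: [0.5671, 0.0974, 0.1326]
tcp_rot: [[0.394, 0.919, 0.0], [0.919, -0.394, -0.0], [-0.0, 0.0, -1.0]]
force: [0.5, 0.3, -1.8]
opening: 0.18
grasp_force: 30.1
```

```bash
python3 st.py
```

```text
t8.80 p[0.5671 0.0974 0.1326] yaw(wrench)66.81 F[ 0.5  0.3 -1.8] M[0.181 0.025 0.371] g30.1 o15.6mm j6 21.8 tilt[ 0. -0.]
```

play_rows(motion=[[[0, 0, 0, 0, 0, 2], [0, 0, 0, 0, 0, 2]]])

```text
time_s: 8.97
position: [0.5672, 0.0974, 0.1326]
tcp_rot: [[0.426, 0.905, 0.0], [0.905, -0.426, -0.0], [-0.0, 0.0, -1.0]]
force: [-0.0, 0.7, -1.3]
opening: 0.18
grasp_force: 30.2
```

```bash
python3 st.py
```

```text
t8.97 p[0.5672 0.0974 0.1326] yaw(wrench)64.80 F[-0.   0.7 -1.3] M[0.141 0.027 0.453] g30.2 o15.6mm j6 23.8 tilt[ 0. -0.]
```

play_rows(motion=[[[0, 0, 0, 0, 0, 2], [0, 0, 0, 0, 0, 2]]])

```text
time_s: 9.13
position: [0.5672, 0.0974, 0.1326]
tcp_rot: [[0.458, 0.889, 0.0], [0.889, -0.458, -0.0], [-0.0, 0.0, -1.0]]
force: [-0.2, -0.0, -1.6]
opening: 0.178
grasp_force: 30.2
```

```bash
python3 st.py
```

```text
t9.13 p[0.5672 0.0974 0.1326] yaw(wrench)62.76 F[-0.2 -0.  -1.6] M[0.186 0.054 0.427] g30.2 o15.5mm j6 25.9 tilt[ 0. -0.]
```

play_rows(motion=[[[0, 0, 0, 0, 0, 3], [0, 0, 0, 0, 0, 3]]])

```text
time_s: 9.3
position: [0.5671, 0.0974, 0.1326]
tcp_rot: [[0.504, 0.864, 0.0], [0.864, -0.504, -0.0], [-0.0, 0.0, -1.0]]
force: [-0.4, 2.0, -1.5]
opening: 0.183
grasp_force: 30.1
```

```bash
python3 st.py
```

```text
t9.30 p[0.5671 0.0974 0.1326] yaw(wrench)59.72 F[-0.4  2.  -1.5] M[0.154 0.014 0.425] g30.1 o15.9mm j6 28.9 tilt[ 0. -0.]
```

play_rows(motion=[[[0, 0, 0, 0, 0, 3], [0, 0, 0, 0, 0, 3]]])

```text
time_s: 9.47
position: [0.5671, 0.0974, 0.1326]
tcp_rot: [[0.549, 0.836, -0.0], [0.836, -0.549, -0.0], [-0.0, 0.0, -1.0]]
force: [-0.4, 1.7, -1.8]
opening: 0.183
grasp_force: 30.1
```

```bash
python3 st.py
```

```text
t9.47 p[0.5671 0.0974 0.1326] yaw(wrench)56.72 F[-0.4  1.7 -1.8] M[0.154 0.052 0.461] g30.1 o15.9mm j6 31.9 tilt[-0. -0.]
```

The bolt bites at about yaw 65.5, at roughly 0.43 N m. I turn 8° more, unwind 11°, lift off and carry to the opposite bolt D.

play_rows(motion=[[[0, 0, 0, 0, 0, 4], [0, 0, 0, 0, 0, 8], [0, 0, 0, 0, 0, 8]]])

```text
time_s: 9.72
position: [0.5672, 0.0974, 0.1326]
tcp_rot: [[0.66, 0.751, 0.0], [0.751, -0.66, 0.0], [0.0, 0.0, -1.0]]
force: [0.0, 1.1, -1.1]
opening: 0.177
grasp_force: 30.1
```

```bash
python3 st.py
```

```text
t9.72 p[0.5672 0.0974 0.1326] yaw(wrench)48.71 F[ 0.   1.1 -1.1] M[0.215 0.019 0.377] g30.1 o15.4mm j6 39.9 tilt[0. 0.]
```

play_rows(motion=[[[0, 0, 0, 0, 0, -5], [0, 0, 0, 0, 0, -11], [0, 0, 0, 0, 0, -11]]])

```text
time_s: 9.97
position: [0.567, 0.0972, 0.1325]
tcp_rot: [[0.503, 0.865, -0.0], [0.865, -0.503, 0.0], [-0.0, -0.0, -1.0]]
force: [0.2, -0.2, -2.0]
opening: 0.183
grasp_force: 29.9
```

```bash
python3 st.py
```

```text
t9.97 p[0.567  0.0972 0.1325] yaw(wrench)59.83 F[ 0.2 -0.2 -2. ] M[-0.034 -0.017 -0.004] g29.9 o15.9mm j6 28.8 tilt[-0.  0.]
```

play_rows(motion=[[[0, 0, -0.007, 0, 0, 0], [0, 0, -0.017, 0, 0, 0], [0, 0, -0.028, 0, 0, 0], [0, 0, -0.03, 0, 0, 0]]])

```text
time_s: 10.3
position: [0.5688, 0.0973, 0.1653]
tcp_rot: [[0.506, 0.862, 0.005], [0.862, -0.506, -0.0], [0.002, 0.004, -1.0]]
force: [0.4, -0.3, -1.4]
opening: 0.178
grasp_force: 29.9
```

```bash
python3 st.py
```

```text
t10.30 p[0.5688 0.0973 0.1653] yaw(wrench)59.57 F[ 0.4 -0.3 -1.4] M[-0.022 -0.002  0.064] g29.9 o15.5mm j6 29.0 tilt[ 0.005 -0.   ]
```

play_rows(motion=[[[-0.02, 0.001, 0, 0, 0, -5], [-0.05, 0.003, 0, 0, 0, -12], [-0.08, 0.005, 0, 0, 0, -18], [-0.0959, 0.006, 0, 0, 0, -22.6], [-0.0959, 0.006, 0, 0, 0, -22.6], [-0.0959, 0.006, 0.01, 0, 0, -22.6], [-0.0959, 0.006, 0.01, 0, 0, -22.6]]])

```text
time_s: 10.88
position: [0.5237, 0.0119, 0.1517]
tcp_rot: [[0.137, 0.991, -0.001], [0.991, -0.137, 0.001], [0.0, -0.001, -1.0]]
force: [-0.6, 0.7, -2.1]
opening: 0.181
grasp_force: 29.9
```

```bash
python3 st.py
```

```text
t10.88 p[0.5237 0.0119 0.1517] yaw(wrench)82.10 F[-0.6  0.7 -2.1] M[-0.003  0.026 -0.023] g29.9 o15.7mm j6 -3.1 tilt[-0.001  0.001]
```

play_rows(motion=[[[0, 0, 0.006, 0, 0, 0], [0, 0, 0.012, 0, 0, 0], [0, 0, 0.012, 0, 0, 0]]])

```text
time_s: 11.13
position: [0.5232, 0.0125, 0.1391]
tcp_rot: [[0.135, 0.991, -0.002], [0.991, -0.135, 0.001], [0.0, -0.003, -1.0]]
force: [0.3, -0.0, -2.7]
opening: 0.18
grasp_force: 29.9
```

```bash
python3 st.py
```

```text
t11.13 p[0.5232 0.0125 0.1391] yaw(wrench)82.25 F[ 0.3 -0.  -2.7] M[-0.012  0.051 -0.009] g29.9 o15.6mm j6 -3.1 tilt[-0.002  0.001]
```

play_rows(motion=[[[0, 0, 0.004, 0, 0, 0], [0, 0, 0.008, 0, 0, 0], [0, 0, 0.008, 0, 0, 0], [0, 0, 0.008, 0, 0, 0]]])

```text
time_s: 11.47
position: [0.5236, 0.0118, 0.1322]
tcp_rot: [[0.136, 0.991, -0.001], [0.991, -0.136, 0.0], [0.0, -0.001, -1.0]]
force: [-0.0, 0.2, -2.0]
opening: 0.183
grasp_force: 29.9
```

```bash
python3 st.py
```

```text
t11.47 p[0.5236 0.0118 0.1322] yaw(wrench)82.21 F[-0.   0.2 -2. ] M[-0.027  0.003 -0.001] g29.9 o15.9mm j6 -3.2 tilt[-0.001  0.   ]
```

play_rows(motion=[[[0, 0, 0, 0, 0, 4], [0, 0, 0, 0, 0, 4]]])

```text
time_s: 11.63
position: [0.5239, 0.0116, 0.1327]
tcp_rot: [[0.206, 0.979, 0.0], [0.979, -0.206, 0.0], [0.0, 0.0, -1.0]]
force: [-0.5, 0.4, -1.7]
opening: 0.18
grasp_force: 29.9
```

```bash
python3 st.py
```

```text
t11.63 p[0.5239 0.0116 0.1327] yaw(wrench)78.12 F[-0.5  0.4 -1.7] M[ 0.041  0.049 -0.002] g29.9 o15.7mm j6 0.9 tilt[0. 0.]
```

play_rows(motion=[[[0, 0, 0, 0, 0, 4], [0, 0, 0, 0, 0, 4]]])

```text
time_s: 11.8
position: [0.5237, 0.0118, 0.1327]
tcp_rot: [[0.272, 0.962, -0.0], [0.962, -0.272, 0.0], [0.0, -0.0, -1.0]]
force: [0.8, 0.4, -2.4]
opening: 0.18
grasp_force: 29.9
```

```bash
python3 st.py
```

```text
t11.80 p[0.5237 0.0118 0.1327] yaw(wrench)74.20 F[ 0.8  0.4 -2.4] M[ 0.205  0.053 -0.019] g29.9 o15.6mm j6 4.8 tilt[-0.  0.]
```

play_rows(motion=[[[0, 0, 0, 0, 0, 3], [0, 0, 0, 0, 0, 3]]])

```text
time_s: 11.97
position: [0.5237, 0.0117, 0.1327]
tcp_rot: [[0.321, 0.947, 0.0], [0.947, -0.321, 0.0], [0.0, -0.0, -1.0]]
force: [0.8, 0.5, -2.6]
opening: 0.185
grasp_force: 29.9
```

```bash
python3 st.py
```

```text
t11.97 p[0.5237 0.0117 0.1327] yaw(wrench)71.29 F[ 0.8  0.5 -2.6] M[0.208 0.044 0.064] g29.9 o16.1mm j6 7.7 tilt[0. 0.]
```

play_rows(motion=[[[0, 0, 0, 0, 0, 3], [0, 0, 0, 0, 0, 3]]])

```text
time_s: 12.13
position: [0.5237, 0.0117, 0.1326]
tcp_rot: [[0.369, 0.929, -0.0], [0.929, -0.369, 0.0], [-0.0, -0.0, -1.0]]
force: [0.1, 1.5, -0.9]
opening: 0.177
grasp_force: 30.0
```

```bash
python3 st.py
```

```text
t12.13 p[0.5237 0.0117 0.1326] yaw(wrench)68.36 F[ 0.1  1.5 -0.9] M[0.326 0.041 0.214] g30.0 o15.4mm j6 10.7 tilt[-0.  0.]
```

play_rows(motion=[[[0, 0, 0, 0, 0, 3], [0, 0, 0, 0, 0, 3]]])

```text
time_s: 12.3
position: [0.5237, 0.0117, 0.1326]
tcp_rot: [[0.416, 0.909, -0.0], [0.909, -0.416, -0.0], [-0.0, -0.0, -1.0]]
force: [-0.8, 1.1, -1.1]
opening: 0.186
grasp_force: 30.1
```

```bash
python3 st.py
```

```text
t12.30 p[0.5237 0.0117 0.1326] yaw(wrench)65.40 F[-0.8  1.1 -1.1] M[0.273 0.134 0.435] g30.1 o16.1mm j6 13.7 tilt[-0. -0.]
```

play_rows(motion=[[[0, 0, 0, 0, 0, 3], [0, 0, 0, 0, 0, 6], [0, 0, 0, 0, 0, 6]]])

```text
time_s: 12.55
position: [0.5237, 0.0117, 0.1326]
tcp_rot: [[0.509, 0.861, -0.0], [0.861, -0.509, -0.0], [-0.0, -0.0, -1.0]]
force: [0.3, 1.5, -1.4]
opening: 0.18
grasp_force: 30.1
```

```bash
python3 st.py
```

```text
t12.55 p[0.5237 0.0117 0.1326] yaw(wrench)59.39 F[ 0.3  1.5 -1.4] M[0.305 0.135 0.448] g30.1 o15.7mm j6 19.7 tilt[-0. -0.]
```

play_rows(motion=[[[0, 0, 0, 0, 0, 4], [0, 0, 0, 0, 0, 8], [0, 0, 0, 0, 0, 11], [0, 0, 0, 0, 0, 11]]])

```text
time_s: 12.88
position: [0.5238, 0.0117, 0.1326]
tcp_rot: [[0.664, 0.748, -0.0], [0.748, -0.664, -0.0], [-0.0, 0.0, -1.0]]
force: [-0.4, 1.5, -0.7]
opening: 0.185
grasp_force: 30.1
```

```bash
python3 st.py
```

```text
t12.88 p[0.5238 0.0117 0.1326] yaw(wrench)48.38 F[-0.4  1.5 -0.7] M[0.374 0.135 0.396] g30.1 o16.1mm j6 30.7 tilt[-0. -0.]
```

play_rows(motion=[[[0, 0, 0, 0, 0, -5], [0, 0, 0, 0, 0, -11], [0, 0, 0, 0, 0, -11]]])

```text
time_s: 13.13
position: [0.524, 0.0114, 0.1326]
tcp_rot: [[0.508, 0.861, 0.0], [0.861, -0.508, -0.0], [0.0, 0.0, -1.0]]
force: [-0.2, -0.9, -2.6]
opening: 0.182
grasp_force: 29.9
```

```bash
python3 st.py
```

```text
t13.13 p[0.524  0.0114 0.1326] yaw(wrench)59.45 F[-0.2 -0.9 -2.6] M[-0.035  0.035 -0.001] g29.9 o15.8mm j6 19.6 tilt[ 0. -0.]
```

play_rows(motion=[[[0, 0, -0.007, 0, 0, 0], [0, 0, -0.017, 0, 0, 0], [0, 0, -0.028, 0, 0, 0], [0, 0, -0.03, 0, 0, 0]]])

```text
time_s: 13.47
position: [0.5253, 0.0112, 0.1649]
tcp_rot: [[0.513, 0.859, 0.004], [0.859, -0.513, -0.001], [0.002, 0.004, -1.0]]
force: [0.5, -0.4, -2.0]
opening: 0.182
grasp_force: 29.9
```

```bash
python3 st.py
```

```text
t13.47 p[0.5253 0.0112 0.1649] yaw(wrench)59.16 F[ 0.5 -0.4 -2. ] M[-0.04   0.045 -0.024] g29.9 o15.9mm j6 19.9 tilt[ 0.004 -0.001]
```

play_rows(motion=[[[0.01, -0.011, 0, 0, 0, -6], [0.022, -0.025, 0, 0, 0, -13], [0.035, -0.04, 0, 0, 0, -20], [0.0448, -0.0509, 0, 0, 0, -27], [0.0448, -0.0509, 0, 0, 0, -34.6], [0.0448, -0.0509, 0.01, 0, 0, -34.6], [0.0448, -0.0509, 0.01, 0, 0, -34.6]]])

```text
time_s: 14.05
position: [0.5025, 0.0762, 0.1516]
tcp_rot: [[-0.064, 0.998, -0.001], [0.998, 0.064, -0.0], [-0.0, -0.001, -1.0]]
force: [-0.6, -0.1, -2.4]
opening: 0.181
grasp_force: 29.9
```

```bash
python3 st.py
```

```text
t14.05 p[0.5025 0.0762 0.1516] yaw(wrench)93.64 F[-0.6 -0.1 -2.4] M[ 0.005  0.078 -0.007] g29.9 o15.8mm j6 -7.6 tilt[-0.001 -0.   ]
```

play_rows(motion=[[[0, 0, 0.006, 0, 0, 0], [0, 0, 0.012, 0, 0, 0], [0, 0, 0.012, 0, 0, 0]]])

```text
time_s: 14.3
position: [0.5024, 0.0757, 0.1392]
tcp_rot: [[-0.064, 0.998, -0.002], [0.998, 0.064, 0.0], [0.0, -0.002, -1.0]]
force: [0.1, 0.6, -2.3]
opening: 0.183
grasp_force: 29.9
```

```bash
python3 st.py
```

```text
t14.30 p[0.5024 0.0757 0.1392] yaw(wrench)93.68 F[ 0.1  0.6 -2.3] M[-0.031 -0.001  0.013] g29.9 o15.9mm j6 -7.7 tilt[-0.002  0.   ]
```

play_rows(motion=[[[0, 0, 0.004, 0, 0, 0], [0, 0, 0.008, 0, 0, 0], [0, 0, 0.008, 0, 0, 0], [0, 0, 0.008, 0, 0, 0]]])

```text
time_s: 14.63
position: [0.5029, 0.0761, 0.1323]
tcp_rot: [[-0.066, 0.998, -0.001], [0.998, 0.066, 0.0], [0.0, -0.001, -1.0]]
force: [-0.2, -0.2, -1.8]
opening: 0.182
grasp_force: 29.9
```

```bash
python3 st.py
```

```text
t14.63 p[0.5029 0.0761 0.1323] yaw(wrench)93.78 F[-0.2 -0.2 -1.8] M[ 0.039 -0.001 -0.035] g29.9 o15.8mm j6 -7.8 tilt[-0.001  0.   ]
```

play_rows(motion=[[[0, 0, 0, 0, 0, 4], [0, 0, 0, 0, 0, 4]]])

```text
time_s: 14.8
position: [0.503, 0.0762, 0.1327]
tcp_rot: [[0.005, 1.0, -0.0], [1.0, -0.005, 0.0], [0.0, -0.0, -1.0]]
force: [-0.3, 0.6, -1.9]
opening: 0.181
grasp_force: 29.9
```

```bash
python3 st.py
```

```text
t14.80 p[0.503  0.0762 0.1327] yaw(wrench)89.71 F[-0.3  0.6 -1.9] M[-0.011  0.017  0.02 ] g29.9 o15.8mm j6 -3.7 tilt[-0.  0.]
```

play_rows(motion=[[[0, 0, 0, 0, 0, 3], [0, 0, 0, 0, 0, 3]]])

```text
time_s: 14.97
position: [0.5028, 0.0763, 0.1326]
tcp_rot: [[0.055, 0.998, -0.0], [0.998, -0.055, 0.0], [0.0, -0.0, -1.0]]
force: [-0.6, 1.0, -2.2]
opening: 0.18
grasp_force: 29.9
```

```bash
python3 st.py
```

```text
t14.97 p[0.5028 0.0763 0.1326] yaw(wrench)86.83 F[-0.6  1.  -2.2] M[0.166 0.087 0.041] g29.9 o15.7mm j6 -0.8 tilt[-0.  0.]
```

play_rows(motion=[[[0, 0, 0, 0, 0, 3], [0, 0, 0, 0, 0, 3]]])

```text
time_s: 15.13
position: [0.5028, 0.0763, 0.1326]
tcp_rot: [[0.107, 0.994, -0.0], [0.994, -0.107, 0.0], [0.0, -0.0, -1.0]]
force: [-0.2, 0.7, -1.1]
opening: 0.175
grasp_force: 29.9
```

```bash
python3 st.py
```

```text
t15.13 p[0.5028 0.0763 0.1326] yaw(wrench)83.87 F[-0.2  0.7 -1.1] M[0.143 0.149 0.019] g29.9 o15.2mm j6 2.1 tilt[-0.  0.]
```

play_rows(motion=[[[0, 0, 0, 0, 0, 3], [0, 0, 0, 0, 0, 3]]])

```text
time_s: 15.3
position: [0.5028, 0.0763, 0.1326]
tcp_rot: [[0.158, 0.987, -0.0], [0.987, -0.158, 0.0], [0.0, -0.0, -1.0]]
force: [-0.3, 1.2, -1.3]
opening: 0.179
grasp_force: 29.9
```

```bash
python3 st.py
```

```text
t15.30 p[0.5028 0.0763 0.1326] yaw(wrench)80.89 F[-0.3  1.2 -1.3] M[0.22  0.156 0.048] g29.9 o15.6mm j6 5.1 tilt[-0.  0.]
```

play_rows(motion=[[[0, 0, 0, 0, 0, 3], [0, 0, 0, 0, 0, 3]]])

```text
time_s: 15.47
position: [0.5028, 0.0762, 0.1326]
tcp_rot: [[0.209, 0.978, -0.0], [0.978, -0.209, 0.0], [0.0, -0.0, -1.0]]
force: [-0.7, 0.5, -1.6]
opening: 0.18
grasp_force: 29.9
```

```bash
python3 st.py
```

```text
t15.47 p[0.5028 0.0762 0.1326] yaw(wrench)77.91 F[-0.7  0.5 -1.6] M[0.228 0.208 0.013] g29.9 o15.6mm j6 8.1 tilt[-0.  0.]
```

play_rows(motion=[[[0, 0, 0, 0, 0, 3], [0, 0, 0, 0, 0, 3]]])

```text
time_s: 15.63
position: [0.5028, 0.0763, 0.1326]
tcp_rot: [[0.26, 0.966, -0.0], [0.966, -0.26, 0.0], [0.0, -0.0, -1.0]]
force: [-1.1, 0.4, -0.7]
opening: 0.183
grasp_force: 29.9
```

```bash
python3 st.py
```

```text
t15.63 p[0.5028 0.0763 0.1326] yaw(wrench)74.92 F[-1.1  0.4 -0.7] M[ 0.279  0.189 -0.008] g29.9 o15.9mm j6 11.1 tilt[-0.  0.]
```

play_rows(motion=[[[0, 0, 0, 0, 0, 3], [0, 0, 0, 0, 0, 3]]])

```text
time_s: 15.8
position: [0.5029, 0.0762, 0.1326]
tcp_rot: [[0.31, 0.951, -0.0], [0.951, -0.31, 0.0], [0.0, -0.0, -1.0]]
force: [-0.9, 1.4, -0.9]
opening: 0.18
grasp_force: 29.9
```

```bash
python3 st.py
```

```text
t15.80 p[0.5029 0.0762 0.1326] yaw(wrench)71.93 F[-0.9  1.4 -0.9] M[0.284 0.193 0.054] g29.9 o15.6mm j6 14.1 tilt[-0.  0.]
```

play_rows(motion=[[[0, 0, 0, 0, 0, 3], [0, 0, 0, 0, 0, 3]]])

```text
time_s: 15.97
position: [0.5029, 0.0762, 0.1326]
tcp_rot: [[0.359, 0.933, -0.0], [0.933, -0.359, -0.0], [-0.0, -0.0, -1.0]]
force: [-0.4, 1.1, -0.2]
opening: 0.186
grasp_force: 30.0
```

```bash
python3 st.py
```

```text
t15.97 p[0.5029 0.0762 0.1326] yaw(wrench)68.97 F[-0.4  1.1 -0.2] M[0.346 0.255 0.215] g30.0 o16.2mm j6 17.0 tilt[-0. -0.]
```

play_rows(motion=[[[0, 0, 0, 0, 0, 3], [0, 0, 0, 0, 0, 3]]])

```text
time_s: 16.13
position: [0.5029, 0.0762, 0.1325]
tcp_rot: [[0.406, 0.914, -0.0], [0.914, -0.406, -0.0], [-0.0, -0.0, -1.0]]
force: [-1.2, 1.8, -1.4]
opening: 0.177
grasp_force: 30.1
```

```bash
python3 st.py
```

```text
t16.13 p[0.5029 0.0762 0.1325] yaw(wrench)66.02 F[-1.2  1.8 -1.4] M[0.333 0.229 0.372] g30.1 o15.4mm j6 20.0 tilt[-0. -0.]
```

play_rows(motion=[[[0, 0, 0, 0, 0, 3], [0, 0, 0, 0, 0, 3]]])

```text
time_s: 16.3
position: [0.5029, 0.0762, 0.1326]
tcp_rot: [[0.454, 0.891, -0.0], [0.891, -0.454, -0.0], [-0.0, -0.0, -1.0]]
force: [-0.3, 1.8, -1.3]
opening: 0.184
grasp_force: 30.2
```

```bash
python3 st.py
```

```text
t16.30 p[0.5029 0.0762 0.1326] yaw(wrench)63.00 F[-0.3  1.8 -1.3] M[0.331 0.262 0.4  ] g30.2 o16.0mm j6 23.0 tilt[-0. -0.]
```

play_rows(motion=[[[0, 0, 0, 0, 0, 4], [0, 0, 0, 0, 0, 7], [0, 0, 0, 0, 0, 7]]])

```text
time_s: 16.55
position: [0.503, 0.0762, 0.1326]
tcp_rot: [[0.559, 0.829, -0.0], [0.829, -0.559, -0.0], [-0.0, -0.0, -1.0]]
force: [-0.4, 0.9, -1.0]
opening: 0.178
grasp_force: 30.1
```

```bash
python3 st.py
```

```text
t16.55 p[0.503  0.0762 0.1326] yaw(wrench)55.99 F[-0.4  0.9 -1. ] M[0.378 0.235 0.415] g30.1 o15.5mm j6 30.0 tilt[-0. -0.]
```

play_rows(motion=[[[0, 0, 0, 0, 0, 4], [0, 0, 0, 0, 0, 7], [0, 0, 0, 0, 0, 7]]])

```text
time_s: 16.8
position: [0.503, 0.0762, 0.1325]
tcp_rot: [[0.656, 0.755, -0.0], [0.755, -0.656, -0.0], [-0.0, -0.0, -1.0]]
force: [-0.4, 1.2, -1.5]
opening: 0.182
grasp_force: 30.1
```

```bash
python3 st.py
```

```text
t16.80 p[0.503  0.0762 0.1325] yaw(wrench)48.99 F[-0.4  1.2 -1.5] M[0.398 0.234 0.421] g30.1 o15.8mm j6 37.0 tilt[-0. -0.]
```

play_rows(motion=[[[0, 0, 0, 0, 0, -5], [0, 0, 0, 0, 0, -11], [0, 0, 0, 0, 0, -11]]])

```text
time_s: 17.05
position: [0.5033, 0.0759, 0.1325]
tcp_rot: [[0.499, 0.866, 0.0], [0.866, -0.499, -0.0], [0.0, 0.001, -1.0]]
force: [-0.2, 0.6, -1.7]
opening: 0.179
grasp_force: 29.9
```

```bash
python3 st.py
```

```text
t17.05 p[0.5033 0.0759 0.1325] yaw(wrench)60.05 F[-0.2  0.6 -1.7] M[0.02  0.137 0.024] g29.9 o15.6mm j6 25.9 tilt[ 0. -0.]
```

play_rows(motion=[[[0, 0, -0.007, 0, 0, 0], [0, 0, -0.017, 0, 0, 0], [0, 0, -0.028, 0, 0, 0], [0, 0, -0.03, 0, 0, 0]]])

```text
time_s: 17.38
position: [0.5047, 0.0759, 0.1649]
tcp_rot: [[0.504, 0.864, 0.005], [0.864, -0.504, -0.0], [0.002, 0.005, -1.0]]
force: [1.0, 0.3, -1.2]
opening: 0.182
grasp_force: 29.9
```

```bash
python3 st.py
```

```text
t17.38 p[0.5047 0.0759 0.1649] yaw(wrench)59.76 F[ 1.   0.3 -1.2] M[-0.014  0.024 -0.025] g29.9 o15.8mm j6 26.2 tilt[ 0.005 -0.   ]
```

play_rows(motion=[[[0.001, 0.02, 0, 0, 0, -6], [0.003, 0.05, 0, 0, 0, -13], [0.005, 0.08, 0, 0, 0, -20], [0.0056, 0.0959, 0, 0, 0, -27], [0.0056, 0.0959, 0, 0, 0, -33.8], [0.0056, 0.0959, 0.01, 0, 0, -33.8], [0.0056, 0.0959, 0.01, 0, 0, -33.8]]])

```text
time_s: 17.97
position: [0.5872, 0.0328, 0.1509]
tcp_rot: [[-0.059, 0.998, -0.004], [0.998, 0.059, 0.001], [0.001, -0.003, -1.0]]
force: [0.0, -0.1, -2.1]
opening: 0.177
grasp_force: 29.9
```

```bash
python3 st.py
```

```text
t17.97 p[0.5872 0.0328 0.1509] yaw(wrench)93.38 F[ 0.  -0.1 -2.1] M[0.058 0.038 0.024] g29.9 o15.4mm j6 -11.1 tilt[-0.004  0.001]
```

play_rows(motion=[[[0, 0, 0.006, 0, 0, 0], [0, 0, 0.012, 0, 0, 0], [0, 0, 0.012, 0, 0, 0]]])

```text
time_s: 18.22
position: [0.5872, 0.0332, 0.139]
tcp_rot: [[-0.062, 0.998, -0.003], [0.998, 0.062, 0.0], [0.001, -0.003, -1.0]]
force: [-0.7, 0.8, -2.4]
opening: 0.18
grasp_force: 29.9
```

```bash
python3 st.py
```

```text
t18.22 p[0.5872 0.0332 0.139 ] yaw(wrench)93.56 F[-0.7  0.8 -2.4] M[ 0.022 -0.008 -0.003] g29.9 o15.6mm j6 -11.2 tilt[-0.003  0.   ]
```

Entering freely. I seat the socket and tighten bolt C.

play_rows(motion=[[[0, 0, 0.004, 0, 0, 0], [0, 0, 0.008, 0, 0, 0], [0, 0, 0.008, 0, 0, 0], [0, 0, 0.008, 0, 0, 0]]])

```text
time_s: 18.55
position: [0.5885, 0.0328, 0.1323]
tcp_rot: [[-0.063, 0.998, -0.001], [0.998, 0.063, 0.0], [0.0, -0.001, -1.0]]
force: [1.0, -0.2, -2.0]
opening: 0.182
grasp_force: 29.9
```

```bash
python3 st.py
```

```text
t18.55 p[0.5885 0.0328 0.1323] yaw(wrench)93.59 F[ 1.  -0.2 -2. ] M[-0.034  0.009  0.025] g29.9 o15.9mm j6 -11.3 tilt[-0.001  0.   ]
```

play_rows(motion=[[[0, 0, 0, 0, 0, 4], [0, 0, 0, 0, 0, 4]]])

```text
time_s: 18.72
position: [0.5886, 0.0327, 0.1327]
tcp_rot: [[0.008, 1.0, -0.0], [1.0, -0.008, 0.0], [0.0, -0.0, -1.0]]
force: [-0.8, 0.0, -1.6]
opening: 0.18
grasp_force: 29.9
```

```bash
python3 st.py
```

```text
t18.72 p[0.5886 0.0327 0.1327] yaw(wrench)89.52 F[-0.8  0.  -1.6] M[0.035 0.05  0.013] g29.9 o15.6mm j6 -7.2 tilt[-0.  0.]
```

play_rows(motion=[[[0, 0, 0, 0, 0, 4], [0, 0, 0, 0, 0, 4]]])

```text
time_s: 18.88
position: [0.5884, 0.0329, 0.1327]
tcp_rot: [[0.077, 0.997, -0.001], [0.997, -0.077, 0.0], [0.0, -0.001, -1.0]]
force: [-0.9, -0.2, -1.7]
opening: 0.175
grasp_force: 29.9
```

```bash
python3 st.py
```

```text
t18.88 p[0.5884 0.0329 0.1327] yaw(wrench)85.61 F[-0.9 -0.2 -1.7] M[0.098 0.193 0.017] g29.9 o15.3mm j6 -3.3 tilt[-0.001  0.   ]
```

play_rows(motion=[[[0, 0, 0, 0, 0, 3], [0, 0, 0, 0, 0, 3]]])

```text
time_s: 19.05
position: [0.5884, 0.0329, 0.1326]
tcp_rot: [[0.127, 0.992, -0.001], [0.992, -0.127, 0.0], [0.0, -0.001, -1.0]]
force: [-1.5, 0.6, -1.6]
opening: 0.181
grasp_force: 29.9
```

```bash
python3 st.py
```

```text
t19.05 p[0.5884 0.0329 0.1326] yaw(wrench)82.69 F[-1.5  0.6 -1.6] M[0.164 0.204 0.012] g29.9 o15.7mm j6 -0.4 tilt[-0.001  0.   ]
```

play_rows(motion=[[[0, 0, 0, 0, 0, 3], [0, 0, 0, 0, 0, 3]]])

```text
time_s: 19.22
position: [0.5885, 0.0329, 0.1326]
tcp_rot: [[0.179, 0.984, -0.0], [0.984, -0.179, 0.0], [0.0, -0.0, -1.0]]
force: [-0.8, 0.4, -1.3]
opening: 0.182
grasp_force: 29.9
```

```bash
python3 st.py
```

```text
t19.22 p[0.5885 0.0329 0.1326] yaw(wrench)79.71 F[-0.8  0.4 -1.3] M[0.157 0.212 0.054] g29.9 o15.8mm j6 2.6 tilt[-0.  0.]
```

play_rows(motion=[[[0, 0, 0, 0, 0, 3], [0, 0, 0, 0, 0, 3]]])

```text
time_s: 19.38
position: [0.5885, 0.0329, 0.1326]
tcp_rot: [[0.23, 0.973, -0.0], [0.973, -0.23, 0.0], [0.0, -0.0, -1.0]]
force: [-2.0, 1.1, -2.1]
opening: 0.183
grasp_force: 29.9
```

```bash
python3 st.py
```

```text
t19.38 p[0.5885 0.0329 0.1326] yaw(wrench)76.72 F[-2.   1.1 -2.1] M[0.174 0.232 0.051] g29.9 o15.9mm j6 5.6 tilt[-0.  0.]
```

play_rows(motion=[[[0, 0, 0, 0, 0, 3], [0, 0, 0, 0, 0, 3]]])

```text
time_s: 19.55
position: [0.5885, 0.0329, 0.1326]
tcp_rot: [[0.28, 0.96, -0.0], [0.96, -0.28, 0.0], [0.0, -0.0, -1.0]]
force: [-1.5, 0.2, 0.1]
opening: 0.183
grasp_force: 29.9
```

```bash
python3 st.py
```

```text
t19.55 p[0.5885 0.0329 0.1326] yaw(wrench)73.72 F[-1.5  0.2  0.1] M[ 0.216  0.277 -0.003] g29.9 o15.9mm j6 8.6 tilt[-0.  0.]
```

play_rows(motion=[[[0, 0, 0, 0, 0, 3], [0, 0, 0, 0, 0, 3]]])

```text
time_s: 19.72
position: [0.5885, 0.0328, 0.1326]
tcp_rot: [[0.33, 0.944, -0.0], [0.944, -0.33, 0.0], [0.0, -0.0, -1.0]]
force: [-1.6, 0.6, 0.1]
opening: 0.178
grasp_force: 29.9
```

```bash
python3 st.py
```

```text
t19.72 p[0.5885 0.0328 0.1326] yaw(wrench)70.74 F[-1.6  0.6  0.1] M[0.199 0.241 0.088] g29.9 o15.5mm j6 11.6 tilt[-0.  0.]
```

play_rows(motion=[[[0, 0, 0, 0, 0, 3], [0, 0, 0, 0, 0, 3]]])

```text
time_s: 19.88
position: [0.5885, 0.0328, 0.1325]
tcp_rot: [[0.378, 0.926, -0.0], [0.926, -0.378, -0.0], [-0.0, -0.0, -1.0]]
force: [-0.9, 1.1, -0.6]
opening: 0.175
grasp_force: 30.0
```

```bash
python3 st.py
```

```text
t19.88 p[0.5885 0.0328 0.1325] yaw(wrench)67.79 F[-0.9  1.1 -0.6] M[0.315 0.234 0.306] g30.0 o15.2mm j6 14.6 tilt[-0. -0.]
```

play_rows(motion=[[[0, 0, 0, 0, 0, 3], [0, 0, 0, 0, 0, 3]]])

```text
time_s: 20.05
position: [0.5886, 0.0329, 0.1325]
tcp_rot: [[0.426, 0.905, -0.0], [0.905, -0.426, -0.0], [-0.0, -0.0, -1.0]]
force: [-0.7, 1.0, -2.1]
opening: 0.181
grasp_force: 30.1
```

```bash
python3 st.py
```

```text
t20.05 p[0.5886 0.0329 0.1325] yaw(wrench)64.81 F[-0.7  1.  -2.1] M[0.288 0.26  0.377] g30.1 o15.8mm j6 17.5 tilt[-0. -0.]
```

play_rows(motion=[[[0, 0, 0, 0, 0, 3], [0, 0, 0, 0, 0, 3]]])

```text
time_s: 20.22
position: [0.5886, 0.0329, 0.1326]
tcp_rot: [[0.473, 0.881, -0.0], [0.881, -0.473, -0.0], [-0.0, -0.0, -1.0]]
force: [-0.8, 0.8, -1.5]
opening: 0.181
grasp_force: 30.2
```

```bash
python3 st.py
```

```text
t20.22 p[0.5886 0.0329 0.1326] yaw(wrench)61.79 F[-0.8  0.8 -1.5] M[0.243 0.236 0.422] g30.2 o15.7mm j6 20.6 tilt[-0. -0.]
```

play_rows(motion=[[[0, 0, 0, 0, 0, 3], [0, 0, 0, 0, 0, 3]]])

```text
time_s: 20.38
position: [0.5887, 0.0328, 0.1326]
tcp_rot: [[0.518, 0.855, -0.0], [0.855, -0.518, -0.0], [-0.0, -0.0, -1.0]]
force: [-0.9, 1.4, -1.0]
opening: 0.184
grasp_force: 30.2
```

```bash
python3 st.py
```

```text
t20.38 p[0.5887 0.0328 0.1326] yaw(wrench)58.78 F[-0.9  1.4 -1. ] M[0.345 0.253 0.397] g30.2 o16.0mm j6 23.6 tilt[-0. -0.]
```

C bites at about yaw 65.5. I turn to 48.5 and hold, which completes round one. C then starts round two directly, turning to about yaw 30 before I go to fine steps.

play_rows(motion=[[[0, 0, 0, 0, 0, 4], [0, 0, 0, 0, 0, 8], [0, 0, 0, 0, 0, 10], [0, 0, 0, 0, 0, 10], [0, 0, 0, 0, 0, 10], [0, 0, 0, 0, 0, 10], [0, 0, 0, 0, 0, 10], [0, 0, 0, 0, 0, 10]]])

```text
time_s: 21.05
position: [0.5887, 0.0328, 0.1325]
tcp_rot: [[0.661, 0.751, -0.0], [0.751, -0.661, 0.0], [0.0, -0.0, -1.0]]
force: [-1.2, 1.3, -0.7]
opening: 0.183
grasp_force: 30.2
```

```bash
python3 st.py
```

```text
t21.05 p[0.5887 0.0328 0.1325] yaw(wrench)48.66 F[-1.2  1.3 -0.7] M[0.369 0.224 0.406] g30.2 o15.9mm j6 33.7 tilt[-0.  0.]
```

play_rows(motion=[[[0, 0, 0, 0, 0, 4], [0, 0, 0, 0, 0, 8], [0, 0, 0, 0, 0, 12], [0, 0, 0, 0, 0, 12]]])

```text
time_s: 21.38
position: [0.5888, 0.0328, 0.1326]
tcp_rot: [[0.803, 0.596, 0.0], [0.596, -0.803, 0.0], [0.0, 0.0, -1.0]]
force: [-0.0, 0.9, -0.9]
opening: 0.184
grasp_force: 30.1
```

```bash
python3 st.py
```

```text
t21.38 p[0.5888 0.0328 0.1326] yaw(wrench)36.57 F[-0.   0.9 -0.9] M[0.394 0.24  0.399] g30.1 o16.0mm j6 45.8 tilt[0. 0.]
```

play_rows(motion=[[[0, 0, 0, 0, 0, 3], [0, 0, 0, 0, 0, 6], [0, 0, 0, 0, 0, 6]]])

```text
time_s: 21.63
position: [0.5888, 0.0328, 0.1326]
tcp_rot: [[0.86, 0.51, 0.0], [0.51, -0.86, 0.0], [0.0, 0.0, -1.0]]
force: [-0.1, 0.2, -1.0]
opening: 0.18
grasp_force: 30.2
```

```bash
python3 st.py
```

```text
t21.63 p[0.5888 0.0328 0.1326] yaw(wrench)30.67 F[-0.1  0.2 -1. ] M[0.38  0.237 0.416] g30.2 o15.7mm j6 51.7 tilt[0. 0.]
```

play_rows(motion=[[[0, 0, 0, 0, 0, 2], [0, 0, 0, 0, 0, 2]]])

```text
time_s: 21.8
position: [0.5888, 0.0328, 0.1325]
tcp_rot: [[0.877, 0.481, 0.0], [0.481, -0.877, 0.0], [0.0, 0.0, -1.0]]
force: [-0.2, 0.8, -1.5]
opening: 0.182
grasp_force: 30.2
```

```bash
python3 st.py
```

```text
t21.80 p[0.5888 0.0328 0.1325] yaw(wrench)28.72 F[-0.2  0.8 -1.5] M[0.415 0.196 0.412] g30.2 o15.8mm j6 53.6 tilt[0. 0.]
```

play_rows(motion=[[[0, 0, 0, 0, 0, 2], [0, 0, 0, 0, 0, 2]]])

```text
time_s: 21.97
position: [0.5888, 0.0327, 0.1326]
tcp_rot: [[0.893, 0.45, 0.0], [0.45, -0.893, -0.0], [0.0, 0.0, -1.0]]
force: [0.1, 1.4, -0.8]
opening: 0.183
grasp_force: 30.2
```

```bash
python3 st.py
```

```text
t21.97 p[0.5888 0.0327 0.1326] yaw(wrench)26.72 F[ 0.1  1.4 -0.8] M[0.344 0.18  0.471] g30.2 o15.9mm j6 55.6 tilt[ 0. -0.]
```

play_rows(motion=[[[0, 0, 0, 0, 0, 1.5], [0, 0, 0, 0, 0, 1.5]]])

```text
time_s: 22.13
position: [0.5889, 0.0327, 0.1325]
tcp_rot: [[0.905, 0.426, 0.0], [0.426, -0.905, -0.0], [0.0, 0.0, -1.0]]
force: [-0.2, 2.3, -1.3]
opening: 0.184
grasp_force: 30.4
```

```bash
python3 st.py
```

```text
t22.13 p[0.5889 0.0327 0.1325] yaw(wrench)25.24 F[-0.2  2.3 -1.3] M[0.363 0.154 0.525] g30.4 o16.0mm j6 57.1 tilt[ 0. -0.]
```

play_rows(motion=[[[0, 0, 0, 0, 0, 1.5], [0, 0, 0, 0, 0, 1.5]]])

```text
time_s: 22.3
position: [0.5889, 0.0327, 0.1326]
tcp_rot: [[0.915, 0.403, 0.0], [0.403, -0.915, -0.0], [0.0, 0.0, -1.0]]
force: [0.2, 1.8, -2.0]
opening: 0.181
grasp_force: 30.7
```

```bash
python3 st.py
```

```text
t22.30 p[0.5889 0.0327 0.1326] yaw(wrench)23.75 F[ 0.2  1.8 -2. ] M[0.408 0.107 0.687] g30.7 o15.7mm j6 58.6 tilt[ 0. -0.]
```

C is at its stop at 0.69 N m. I unwind, lift and go to B.

play_rows(motion=[[[0, 0, 0, 0, 0, -5], [0, 0, 0, 0, 0, -10], [0, 0, 0, 0, 0, -14], [0, 0, 0, 0, 0, -14]]])

```text
time_s: 22.63
position: [0.5889, 0.0325, 0.1325]
tcp_rot: [[0.792, 0.611, 0.0], [0.611, -0.792, 0.0], [0.0, 0.0, -1.0]]
force: [0.3, 0.9, -2.7]
opening: 0.18
grasp_force: 29.9
```

```bash
python3 st.py
```

```text
t22.63 p[0.5889 0.0325 0.1325] yaw(wrench)37.67 F[ 0.3  0.9 -2.7] M[ 0.131  0.154 -0.004] g29.9 o15.7mm j6 44.6 tilt[0. 0.]
```

play_rows(motion=[[[0, 0, -0.007, 0, 0, 0], [0, 0, -0.017, 0, 0, 0], [0, 0, -0.028, 0, 0, 0], [0, 0, -0.03, 0, 0, 0]]])

```text
time_s: 22.97
position: [0.5906, 0.0324, 0.1655]
tcp_rot: [[0.793, 0.61, 0.005], [0.61, -0.793, -0.001], [0.004, 0.004, -1.0]]
force: [0.6, -0.4, -0.4]
opening: 0.183
grasp_force: 29.9
```

```bash
python3 st.py
```

```text
t22.97 p[0.5906 0.0324 0.1655] yaw(wrench)37.56 F[ 0.6 -0.4 -0.4] M[-0.04   0.078  0.018] g29.9 o15.9mm j6 44.8 tilt[ 0.005 -0.001]
```

play_rows(motion=[[[-0.009, -0.018, 0, 0, 0, -5], [-0.021, -0.045, 0, 0, 0, -12], [-0.034, -0.072, 0, 0, 0, -18], [-0.0414, -0.0868, 0, 0, 0, -22.3], [-0.0414, -0.0868, 0, 0, 0, -22.3], [-0.0414, -0.0868, 0.01, 0, 0, -22.3], [-0.0414, -0.0868, 0.01, 0, 0, -22.3]]])

```text
time_s: 23.55
position: [0.504, 0.0759, 0.152]
tcp_rot: [[0.502, 0.865, 0.001], [0.865, -0.502, -0.0], [0.0, 0.001, -1.0]]
force: [-0.6, 0.1, -1.0]
opening: 0.179
grasp_force: 29.9
```

```bash
python3 st.py
```

```text
t23.55 p[0.504  0.0759 0.152 ] yaw(wrench)59.83 F[-0.6  0.1 -1. ] M[-0.05   0.125  0.005] g29.9 o15.5mm j6 26.2 tilt[ 0.001 -0.   ]
```

play_rows(motion=[[[0, 0, 0.006, 0, 0, 0], [0, 0, 0.012, 0, 0, 0], [0, 0, 0.012, 0, 0, 0]]])

```text
time_s: 23.8
position: [0.5029, 0.0758, 0.1391]
tcp_rot: [[0.502, 0.865, -0.002], [0.865, -0.502, 0.0], [-0.001, -0.002, -1.0]]
force: [0.5, -0.3, -1.6]
opening: 0.181
grasp_force: 29.9
```

```bash
python3 st.py
```

```text
t23.80 p[0.5029 0.0758 0.1391] yaw(wrench)59.84 F[ 0.5 -0.3 -1.6] M[-0.022  0.076  0.037] g29.9 o15.8mm j6 26.1 tilt[-0.002  0.   ]
```

play_rows(motion=[[[0, 0, 0.004, 0, 0, 0], [0, 0, 0.008, 0, 0, 0], [0, 0, 0.008, 0, 0, 0], [0, 0, 0.008, 0, 0, 0]]])

```text
time_s: 24.13
position: [0.503, 0.0762, 0.1323]
tcp_rot: [[0.502, 0.865, -0.0], [0.865, -0.502, 0.0], [-0.0, -0.0, -1.0]]
force: [-0.0, -0.8, -2.1]
opening: 0.179
grasp_force: 29.9
```

```bash
python3 st.py
```

```text
t24.13 p[0.503  0.0762 0.1323] yaw(wrench)59.89 F[-0.  -0.8 -2.1] M[-0.029  0.063 -0.009] g29.9 o15.5mm j6 26.1 tilt[-0.  0.]
```

play_rows(motion=[[[0, 0, 0, 0, 0, 4], [0, 0, 0, 0, 0, 8], [0, 0, 0, 0, 0, 12], [0, 0, 0, 0, 0, 12]]])

```text
time_s: 24.47
position: [0.5028, 0.0764, 0.1326]
tcp_rot: [[0.67, 0.742, -0.0], [0.742, -0.67, -0.0], [-0.0, -0.0, -1.0]]
force: [1.3, 1.4, -2.0]
opening: 0.183
grasp_force: 30.1
```

```bash
python3 st.py
```

```text
t24.47 p[0.5028 0.0764 0.1326] yaw(wrench)47.92 F[ 1.3  1.4 -2. ] M[0.191 0.072 0.376] g30.1 o16.0mm j6 38.1 tilt[-0. -0.]
```

play_rows(motion=[[[0, 0, 0, 0, 0, 4], [0, 0, 0, 0, 0, 8], [0, 0, 0, 0, 0, 12], [0, 0, 0, 0, 0, 12]]])

```text
time_s: 24.8
position: [0.5029, 0.0764, 0.1326]
tcp_rot: [[0.809, 0.588, -0.0], [0.588, -0.809, -0.0], [-0.0, 0.0, -1.0]]
force: [-1.3, 1.3, -2.7]
opening: 0.182
grasp_force: 30.1
```

```bash
python3 st.py
```

```text
t24.80 p[0.5029 0.0764 0.1326] yaw(wrench)36.00 F[-1.3  1.3 -2.7] M[0.231 0.115 0.368] g30.1 o15.8mm j6 50.0 tilt[-0. -0.]
```

play_rows(motion=[[[0, 0, 0, 0, 0, 3], [0, 0, 0, 0, 0, 6], [0, 0, 0, 0, 0, 6]]])

```text
time_s: 25.05
position: [0.5029, 0.0764, 0.1326]
tcp_rot: [[0.865, 0.501, 0.0], [0.501, -0.865, 0.0], [0.0, 0.0, -1.0]]
force: [-0.0, 0.6, -3.1]
opening: 0.182
grasp_force: 30.1
```

```bash
python3 st.py
```

```text
t25.05 p[0.5029 0.0764 0.1326] yaw(wrench)30.06 F[-0.   0.6 -3.1] M[0.287 0.078 0.43 ] g30.1 o15.8mm j6 56.0 tilt[0. 0.]
```

play_rows(motion=[[[0, 0, 0, 0, 0, 2], [0, 0, 0, 0, 0, 2]]])

```text
time_s: 25.22
position: [0.5029, 0.0764, 0.1326]
tcp_rot: [[0.882, 0.471, 0.0], [0.471, -0.882, 0.0], [0.0, -0.0, -1.0]]
force: [-0.4, 0.9, -2.7]
opening: 0.182
grasp_force: 30.2
```

```bash
python3 st.py
```

```text
t25.22 p[0.5029 0.0764 0.1326] yaw(wrench)28.08 F[-0.4  0.9 -2.7] M[0.267 0.08  0.438] g30.2 o15.8mm j6 57.9 tilt[0. 0.]
```

play_rows(motion=[[[0, 0, 0, 0, 0, 2], [0, 0, 0, 0, 0, 2]]])

```text
time_s: 25.38
position: [0.5029, 0.0764, 0.1326]
tcp_rot: [[0.898, 0.439, 0.0], [0.439, -0.898, 0.0], [0.0, -0.0, -1.0]]
force: [0.4, 1.4, -2.4]
opening: 0.181
grasp_force: 30.2
```

```bash
python3 st.py
```

```text
t25.38 p[0.5029 0.0764 0.1326] yaw(wrench)26.06 F[ 0.4  1.4 -2.4] M[0.278 0.144 0.467] g30.2 o15.8mm j6 60.0 tilt[0. 0.]
```

play_rows(motion=[[[0, 0, 0, 0, 0, 1.5], [0, 0, 0, 0, 0, 1.5]]])

```text
time_s: 25.55
position: [0.503, 0.0763, 0.1326]
tcp_rot: [[0.909, 0.416, 0.0], [0.416, -0.909, -0.0], [0.0, 0.0, -1.0]]
force: [0.6, 1.5, -2.1]
opening: 0.18
grasp_force: 30.5
```

```bash
python3 st.py
```

```text
t25.55 p[0.503  0.0763 0.1326] yaw(wrench)24.58 F[ 0.6  1.5 -2.1] M[0.328 0.066 0.558] g30.5 o15.6mm j6 61.5 tilt[ 0. -0.]
```

play_rows(motion=[[[0, 0, 0, 0, 0, 1], [0, 0, 0, 0, 0, 1]]])

```text
time_s: 25.72
position: [0.503, 0.0763, 0.1326]
tcp_rot: [[0.917, 0.399, 0.0], [0.399, -0.917, -0.0], [0.0, 0.0, -1.0]]
force: [0.4, 1.4, -1.8]
opening: 0.186
grasp_force: 30.7
```

```bash
python3 st.py
```

```text
t25.72 p[0.503  0.0763 0.1326] yaw(wrench)23.49 F[ 0.4  1.4 -1.8] M[0.312 0.112 0.709] g30.7 o16.2mm j6 62.5 tilt[ 0. -0.]
```

B is at its stop at 0.71 N m. Next is A.

play_rows(motion=[[[0, 0, 0, 0, 0, -5], [0, 0, 0, 0, 0, -10], [0, 0, 0, 0, 0, -14], [0, 0, 0, 0, 0, -14]]])

```text
time_s: 26.05
position: [0.5031, 0.0761, 0.1327]
tcp_rot: [[0.794, 0.607, 0.0], [0.607, -0.794, 0.0], [0.0, 0.0, -1.0]]
force: [0.0, 0.9, -2.1]
opening: 0.182
grasp_force: 29.9
```

```bash
python3 st.py
```

```text
t26.05 p[0.5031 0.0761 0.1327] yaw(wrench)37.40 F[ 0.   0.9 -2.1] M[ 0.002  0.06  -0.022] g29.9 o15.9mm j6 48.6 tilt[0. 0.]
```

play_rows(motion=[[[0, 0, -0.007, 0, 0, 0], [0, 0, -0.017, 0, 0, 0], [0, 0, -0.028, 0, 0, 0], [0, 0, -0.03, 0, 0, 0]]])

```text
time_s: 26.38
position: [0.5044, 0.0761, 0.1649]
tcp_rot: [[0.795, 0.606, 0.004], [0.606, -0.795, -0.0], [0.003, 0.003, -1.0]]
force: [1.0, -0.2, -1.6]
opening: 0.18
grasp_force: 29.9
```

```bash
python3 st.py
```

```text
t26.38 p[0.5044 0.0761 0.1649] yaw(wrench)37.32 F[ 1.  -0.2 -1.6] M[0.056 0.086 0.   ] g29.9 o15.6mm j6 48.7 tilt[ 0.004 -0.   ]
```

play_rows(motion=[[[0.014, 0.005, 0, 0, 0, -5], [0.034, 0.012, 0, 0, 0, -12], [0.054, 0.019, 0, 0, 0, -18], [0.0639, 0.0225, 0, 0, 0, -22], [0.0639, 0.0225, 0, 0, 0, -22], [0.0639, 0.0225, 0.01, 0, 0, -22], [0.0639, 0.0225, 0.01, 0, 0, -22]]])

```text
time_s: 26.97
position: [0.5648, 0.097, 0.1508]
tcp_rot: [[0.511, 0.86, -0.005], [0.86, -0.511, -0.0], [-0.003, -0.004, -1.0]]
force: [-0.0, 0.6, -2.9]
opening: 0.179
grasp_force: 29.9
```

```bash
python3 st.py
```

```text
t26.97 p[0.5648 0.097  0.1508] yaw(wrench)59.29 F[-0.   0.6 -2.9] M[-0.043  0.113 -0.006] g29.9 o15.6mm j6 29.3 tilt[-0.005 -0.   ]
```

play_rows(motion=[[[0, 0, 0.006, 0, 0, 0], [0, 0, 0.012, 0, 0, 0], [0, 0, 0.012, 0, 0, 0]]])

```text
time_s: 27.22
position: [0.5657, 0.097, 0.139]
tcp_rot: [[0.51, 0.86, -0.004], [0.86, -0.51, 0.0], [-0.002, -0.003, -1.0]]
force: [-0.1, -0.6, -1.9]
opening: 0.177
grasp_force: 29.9
```

```bash
python3 st.py
```

```text
t27.22 p[0.5657 0.097  0.139 ] yaw(wrench)59.35 F[-0.1 -0.6 -1.9] M[-0.005  0.048 -0.027] g29.9 o15.4mm j6 29.2 tilt[-0.004  0.   ]
```

play_rows(motion=[[[0, 0, 0.004, 0, 0, 0], [0, 0, 0.008, 0, 0, 0], [0, 0, 0.008, 0, 0, 0], [0, 0, 0.008, 0, 0, 0]]])

```text
time_s: 27.55
position: [0.5672, 0.0972, 0.1323]
tcp_rot: [[0.509, 0.861, -0.001], [0.861, -0.509, 0.0], [-0.0, -0.001, -1.0]]
force: [0.5, -0.1, -1.4]
opening: 0.178
grasp_force: 29.9
```

```bash
python3 st.py
```

```text
t27.55 p[0.5672 0.0972 0.1323] yaw(wrench)59.39 F[ 0.5 -0.1 -1.4] M[ 0.007 -0.003 -0.025] g29.9 o15.5mm j6 29.2 tilt[-0.001  0.   ]
```

play_rows(motion=[[[0, 0, 0, 0, 0, 4], [0, 0, 0, 0, 0, 8], [0, 0, 0, 0, 0, 12], [0, 0, 0, 0, 0, 12]]])

```text
time_s: 27.88
position: [0.5673, 0.0974, 0.1326]
tcp_rot: [[0.677, 0.736, 0.0], [0.736, -0.677, 0.0], [0.0, 0.0, -1.0]]
force: [-0.4, 1.6, -2.8]
opening: 0.182
grasp_force: 30.1
```

```bash
python3 st.py
```

```text
t27.88 p[0.5673 0.0974 0.1326] yaw(wrench)47.42 F[-0.4  1.6 -2.8] M[0.219 0.004 0.376] g30.1 o15.9mm j6 41.2 tilt[0. 0.]
```

play_rows(motion=[[[0, 0, 0, 0, 0, 4], [0, 0, 0, 0, 0, 8], [0, 0, 0, 0, 0, 12], [0, 0, 0, 0, 0, 12]]])

```text
time_s: 28.22
position: [0.5674, 0.0974, 0.1326]
tcp_rot: [[0.814, 0.581, 0.0], [0.581, -0.814, 0.0], [0.0, 0.0, -1.0]]
force: [0.7, 1.1, -2.5]
opening: 0.18
grasp_force: 30.1
```

```bash
python3 st.py
```

```text
t28.22 p[0.5674 0.0974 0.1326] yaw(wrench)35.49 F[ 0.7  1.1 -2.5] M[0.306 0.02  0.378] g30.1 o15.6mm j6 53.1 tilt[0. 0.]
```

play_rows(motion=[[[0, 0, 0, 0, 0, 3], [0, 0, 0, 0, 0, 6], [0, 0, 0, 0, 0, 6]]])

```text
time_s: 28.47
position: [0.5674, 0.0974, 0.1326]
tcp_rot: [[0.87, 0.493, 0.0], [0.493, -0.87, 0.0], [0.0, 0.0, -1.0]]
force: [0.3, 1.7, -3.0]
opening: 0.178
grasp_force: 30.1
```

```bash
python3 st.py
```

```text
t28.47 p[0.5674 0.0974 0.1326] yaw(wrench)29.56 F[ 0.3  1.7 -3. ] M[0.286 0.122 0.493] g30.1 o15.5mm j6 59.1 tilt[0. 0.]
```

play_rows(motion=[[[0, 0, 0, 0, 0, 2], [0, 0, 0, 0, 0, 2]]])

```text
time_s: 28.63
position: [0.5674, 0.0974, 0.1326]
tcp_rot: [[0.886, 0.463, 0.0], [0.463, -0.886, 0.0], [0.0, -0.0, -1.0]]
force: [0.5, 1.0, -2.2]
opening: 0.183
grasp_force: 30.2
```

```bash
python3 st.py
```

```text
t28.63 p[0.5674 0.0974 0.1326] yaw(wrench)27.58 F[ 0.5  1.  -2.2] M[0.346 0.092 0.446] g30.2 o15.9mm j6 61.0 tilt[0. 0.]
```

play_rows(motion=[[[0, 0, 0, 0, 0, 1.5], [0, 0, 0, 0, 0, 1.5]]])

```text
time_s: 28.8
position: [0.5674, 0.0973, 0.1326]
tcp_rot: [[0.898, 0.439, 0.0], [0.439, -0.898, 0.0], [0.0, -0.0, -1.0]]
force: [-0.7, 1.3, -1.4]
opening: 0.181
grasp_force: 30.2
```

```bash
python3 st.py
```

```text
t28.80 p[0.5674 0.0973 0.1326] yaw(wrench)26.07 F[-0.7  1.3 -1.4] M[0.349 0.064 0.477] g30.2 o15.8mm j6 62.5 tilt[0. 0.]
```

play_rows(motion=[[[0, 0, 0, 0, 0, 1.5], [0, 0, 0, 0, 0, 1.5]]])

```text
time_s: 28.97
position: [0.5675, 0.0973, 0.1326]
tcp_rot: [[0.91, 0.416, 0.0], [0.416, -0.91, -0.0], [0.0, 0.0, -1.0]]
force: [-0.3, 1.9, -2.6]
opening: 0.181
grasp_force: 30.5
```

```bash
python3 st.py
```

```text
t28.97 p[0.5675 0.0973 0.1326] yaw(wrench)24.56 F[-0.3  1.9 -2.6] M[0.384 0.039 0.601] g30.5 o15.7mm j6 64.1 tilt[ 0. -0.]
```

play_rows(motion=[[[0, 0, 0, 0, 0, 1], [0, 0, 0, 0, 0, 1]]])

```text
time_s: 29.13
position: [0.5675, 0.0973, 0.1326]
tcp_rot: [[0.917, 0.398, 0.0], [0.398, -0.917, -0.0], [0.0, 0.0, -1.0]]
force: [0.6, 1.2, -2.0]
opening: 0.181
grasp_force: 30.8
```

```bash
python3 st.py
```

```text
t29.13 p[0.5675 0.0973 0.1326] yaw(wrench)23.48 F[ 0.6  1.2 -2. ] M[0.442 0.019 0.728] g30.8 o15.8mm j6 65.1 tilt[ 0. -0.]
```

A is at its stop. Last is D.

play_rows(motion=[[[0, 0, 0, 0, 0, -5], [0, 0, 0, 0, 0, -10], [0, 0, 0, 0, 0, -14], [0, 0, 0, 0, 0, -14]]])

```text
time_s: 29.47
position: [0.5674, 0.0969, 0.1326]
tcp_rot: [[0.794, 0.607, -0.0], [0.607, -0.794, -0.0], [-0.0, 0.0, -1.0]]
force: [0.6, 0.3, -1.6]
opening: 0.179
grasp_force: 29.9
```

```bash
python3 st.py
```

```text
t29.47 p[0.5674 0.0969 0.1326] yaw(wrench)37.41 F[ 0.6  0.3 -1.6] M[ 0.023  0.064 -0.017] g29.9 o15.6mm j6 51.2 tilt[-0. -0.]
```

play_rows(motion=[[[0, 0, -0.007, 0, 0, 0], [0, 0, -0.017, 0, 0, 0], [0, 0, -0.028, 0, 0, 0], [0, 0, -0.03, 0, 0, 0]]])

```text
time_s: 29.8
position: [0.569, 0.0971, 0.1653]
tcp_rot: [[0.795, 0.607, 0.005], [0.607, -0.795, -0.0], [0.004, 0.003, -1.0]]
force: [0.1, -0.2, -2.2]
opening: 0.179
grasp_force: 29.9
```

```bash
python3 st.py
```

```text
t29.80 p[0.569  0.0971 0.1653] yaw(wrench)37.35 F[ 0.1 -0.2 -2.2] M[-0.016  0.041 -0.058] g29.9 o15.6mm j6 51.2 tilt[ 0.005 -0.   ]
```

play_rows(motion=[[[-0.018, 0.009, 0, 0, 0, -5], [-0.045, 0.021, 0, 0, 0, -12], [-0.072, 0.034, 0, 0, 0, -18], [-0.0867, 0.0413, 0, 0, 0, -22], [-0.0867, 0.0413, 0, 0, 0, -22], [-0.0867, 0.0413, 0.01, 0, 0, -22], [-0.0867, 0.0413, 0.01, 0, 0, -22]]])

```text
time_s: 30.38
position: [0.5235, 0.012, 0.1517]
tcp_rot: [[0.511, 0.86, -0.001], [0.86, -0.511, 0.001], [0.0, -0.001, -1.0]]
force: [-0.8, 0.3, -3.1]
opening: 0.177
grasp_force: 29.9
```

```bash
python3 st.py
```

```text
t30.38 p[0.5235 0.012  0.1517] yaw(wrench)59.30 F[-0.8  0.3 -3.1] M[-0.01   0.058 -0.02 ] g29.9 o15.4mm j6 19.7 tilt[-0.001  0.001]
```

play_rows(motion=[[[0, 0, 0.006, 0, 0, 0], [0, 0, 0.012, 0, 0, 0], [0, 0, 0.012, 0, 0, 0]]])

```text
time_s: 30.63
position: [0.523, 0.0126, 0.1391]
tcp_rot: [[0.508, 0.861, -0.002], [0.861, -0.508, 0.001], [-0.001, -0.002, -1.0]]
force: [0.1, 0.3, -1.8]
opening: 0.18
grasp_force: 29.9
```

```bash
python3 st.py
```

```text
t30.63 p[0.523  0.0126 0.1391] yaw(wrench)59.45 F[ 0.1  0.3 -1.8] M[-0.027  0.136 -0.015] g29.9 o15.6mm j6 19.7 tilt[-0.002  0.001]
```

play_rows(motion=[[[0, 0, 0.004, 0, 0, 0], [0, 0, 0.008, 0, 0, 0], [0, 0, 0.008, 0, 0, 0], [0, 0, 0.008, 0, 0, 0]]])

```text
time_s: 30.97
position: [0.5234, 0.0119, 0.1322]
tcp_rot: [[0.509, 0.861, -0.001], [0.861, -0.509, 0.0], [-0.0, -0.001, -1.0]]
force: [0.6, 0.1, -1.7]
opening: 0.179
grasp_force: 29.9
```

```bash
python3 st.py
```

```text
t30.97 p[0.5234 0.0119 0.1322] yaw(wrench)59.41 F[ 0.6  0.1 -1.7] M[-0.033  0.032 -0.042] g29.9 o15.6mm j6 19.7 tilt[-0.001  0.   ]
```

play_rows(motion=[[[0, 0, 0, 0, 0, 4], [0, 0, 0, 0, 0, 8], [0, 0, 0, 0, 0, 12], [0, 0, 0, 0, 0, 12]]])

```text
time_s: 31.3
position: [0.5236, 0.0118, 0.1327]
tcp_rot: [[0.677, 0.736, 0.0], [0.736, -0.677, -0.0], [0.0, 0.0, -1.0]]
force: [0.3, 1.3, -2.1]
opening: 0.181
grasp_force: 30.1
```

```bash
python3 st.py
```

```text
t31.30 p[0.5236 0.0118 0.1327] yaw(wrench)47.42 F[ 0.3  1.3 -2.1] M[ 0.254 -0.003  0.416] g30.1 o15.7mm j6 31.7 tilt[ 0. -0.]
```

play_rows(motion=[[[0, 0, 0, 0, 0, 4], [0, 0, 0, 0, 0, 8], [0, 0, 0, 0, 0, 12], [0, 0, 0, 0, 0, 12]]])

```text
time_s: 31.63
position: [0.5237, 0.0119, 0.1327]
tcp_rot: [[0.814, 0.581, 0.0], [0.581, -0.814, -0.0], [0.0, 0.0, -1.0]]
force: [-0.1, 0.5, -2.5]
opening: 0.181
grasp_force: 30.1
```

```bash
python3 st.py
```

```text
t31.63 p[0.5237 0.0119 0.1327] yaw(wrench)35.49 F[-0.1  0.5 -2.5] M[0.226 0.037 0.389] g30.1 o15.7mm j6 43.6 tilt[ 0. -0.]
```

play_rows(motion=[[[0, 0, 0, 0, 0, 3], [0, 0, 0, 0, 0, 6], [0, 0, 0, 0, 0, 6]]])

```text
time_s: 31.88
position: [0.5237, 0.0118, 0.1327]
tcp_rot: [[0.87, 0.493, 0.0], [0.493, -0.87, -0.0], [0.0, 0.0, -1.0]]
force: [0.6, 1.1, -3.5]
opening: 0.181
grasp_force: 30.1
```

```bash
python3 st.py
```

```text
t31.88 p[0.5237 0.0118 0.1327] yaw(wrench)29.55 F[ 0.6  1.1 -3.5] M[0.298 0.015 0.374] g30.1 o15.7mm j6 49.5 tilt[ 0. -0.]
```

play_rows(motion=[[[0, 0, 0, 0, 0, 2], [0, 0, 0, 0, 0, 2]]])

```text
time_s: 32.05
position: [0.5237, 0.0118, 0.1326]
tcp_rot: [[0.886, 0.463, 0.0], [0.463, -0.886, -0.0], [0.0, 0.0, -1.0]]
force: [0.9, 0.6, -1.8]
opening: 0.183
grasp_force: 30.2
```

```bash
python3 st.py
```

```text
t32.05 p[0.5237 0.0118 0.1326] yaw(wrench)27.58 F[ 0.9  0.6 -1.8] M[ 0.305 -0.012  0.507] g30.2 o16.0mm j6 51.5 tilt[ 0. -0.]
```

play_rows(motion=[[[0, 0, 0, 0, 0, 1.5], [0, 0, 0, 0, 0, 1.5]]])

```text
time_s: 32.22
position: [0.5237, 0.0118, 0.1326]
tcp_rot: [[0.898, 0.44, 0.0], [0.44, -0.898, -0.0], [0.0, 0.0, -1.0]]
force: [0.1, 1.2, -2.5]
opening: 0.181
grasp_force: 30.3
```

```bash
python3 st.py
```

```text
t32.22 p[0.5237 0.0118 0.1326] yaw(wrench)26.08 F[ 0.1  1.2 -2.5] M[ 0.359 -0.004  0.478] g30.3 o15.7mm j6 53.0 tilt[ 0. -0.]
```

play_rows(motion=[[[0, 0, 0, 0, 0, 1.5], [0, 0, 0, 0, 0, 1.5]]])

```text
time_s: 32.38
position: [0.5237, 0.0118, 0.1326]
tcp_rot: [[0.909, 0.416, 0.0], [0.416, -0.909, -0.0], [0.0, 0.0, -1.0]]
force: [1.0, 2.2, -1.3]
opening: 0.182
grasp_force: 30.5
```

```bash
python3 st.py
```

```text
t32.38 p[0.5237 0.0118 0.1326] yaw(wrench)24.57 F[ 1.   2.2 -1.3] M[ 0.321 -0.073  0.612] g30.5 o15.8mm j6 54.5 tilt[ 0. -0.]
```

play_rows(motion=[[[0, 0, 0, 0, 0, 1], [0, 0, 0, 0, 0, 1]]])

```text
time_s: 32.55
position: [0.5237, 0.0117, 0.1326]
tcp_rot: [[0.917, 0.398, 0.0], [0.398, -0.917, -0.0], [0.0, 0.0, -1.0]]
force: [-0.1, 1.8, -2.3]
opening: 0.186
grasp_force: 30.7
```

```bash
python3 st.py
```

```text
t32.55 p[0.5237 0.0117 0.1326] yaw(wrench)23.47 F[-0.1  1.8 -2.3] M[0.395 0.031 0.651] g30.7 o16.2mm j6 55.6 tilt[ 0. -0.]
```

All four bolts are at their stops. I unwind, lift and carry the wrench back over the grey holder.

play_rows(motion=[[[0, 0, 0, 0, 0, 0], [0, 0, 0, 0, 0, 0], [0, 0, 0, 0, 0, -5], [0, 0, 0, 0, 0, -10], [0, 0, 0, 0, 0, -14], [0, 0, 0, 0, 0, -14]]])

```text
time_s: 33.05
position: [0.5235, 0.0115, 0.1326]
tcp_rot: [[0.795, 0.607, -0.0], [0.607, -0.795, 0.0], [-0.0, -0.0, -1.0]]
force: [0.2, 1.1, -1.8]
opening: 0.18
grasp_force: 29.9
```

```bash
python3 st.py
```

```text
t33.05 p[0.5235 0.0115 0.1326] yaw(wrench)37.35 F[ 0.2  1.1 -1.8] M[0.082 0.051 0.018] g29.9 o15.7mm j6 41.6 tilt[-0.  0.]
```

play_rows(motion=[[[0, 0, -0.007, 0, 0, 0], [0, 0, -0.017, 0, 0, 0], [0, 0, -0.04, 0, 0, 0], [0, 0, -0.063, 0, 0, 0], [0, 0, -0.063, 0, 0, 0]]])

```text
time_s: 33.47
position: [0.5265, 0.0111, 0.2003]
tcp_rot: [[0.795, 0.606, 0.009], [0.606, -0.795, -0.002], [0.006, 0.007, -1.0]]
force: [0.6, -0.5, -1.0]
opening: 0.182
grasp_force: 29.9
```

```bash
python3 st.py
```

```text
t33.47 p[0.5265 0.0111 0.2003] yaw(wrench)37.31 F[ 0.6 -0.5 -1. ] M[ 0.057 -0.022  0.023] g29.9 o15.8mm j6 41.7 tilt[ 0.009 -0.002]
```

play_rows(motion=[[[0.003, -0.018, 0, 0, 0, 0], [0.01, -0.055, 0, 0, 0, 0], [0.017, -0.093, 0, 0, 0, 0], [0.024, -0.132, 0, 0, 0, 0], [0.031, -0.171, 0, 0, 0, 0], [0.038, -0.21, 0, 0, 0, 0], [0.045, -0.246, 0, 0, 0, 0], [0.0483, -0.2645, 0, 0, 0, 0]]])

```text
time_s: 34.13
position: [0.3984, 0.2537, 0.1955]
tcp_rot: [[0.794, 0.608, -0.002], [0.608, -0.794, 0.001], [-0.001, -0.002, -1.0]]
force: [-0.1, -0.2, -2.4]
opening: 0.177
grasp_force: 29.9
```

play_rows(motion=[[[0, 0, 0, 0, 0, 0], [0, 0, 0.03, 0, 0, 0], [0, 0, 0.05, 0, 0, 0], [0, 0, 0.055, 0, 0, 0], [0, 0, 0.055, 0, 0, 0], [0, 0, 0.055, 0, 0, 0]]])

```text
time_s: 34.63
position: [0.4019, 0.2507, 0.1408]
tcp_rot: [[0.795, 0.606, 0.0], [0.606, -0.795, -0.0], [0.0, 0.0, -1.0]]
force: [0.8, -0.3, -1.1]
opening: 0.183
grasp_force: 29.9
```

```bash
python3 st.py
python3 - <<'E'
from h import *
c=imaging.capture("scene"); s=bot.read_state();p=np.array(s["position"]);p[2]-=.088
print(proj(c,[p,[.4,.2505,.028]]))
cv2.imwrite("pics/z6.png",cv2.resize(c["frame"][130:270,170:320],None,fx=4,fy=4,interpolation=cv2.INTER_CUBIC)[:,:,::-1])
E
```

```text
t34.63 p[0.4019 0.2507 0.1408] yaw(wrench)37.33 F[ 0.8 -0.3 -1.1] M[ 0.01   0.047 -0.009] g29.9 o15.9mm j6 71.1 tilt[ 0. -0.]
[[234.42502277 206.4810554 ]
 [235.25197772 216.62599148]]
```

View pics/z6.png

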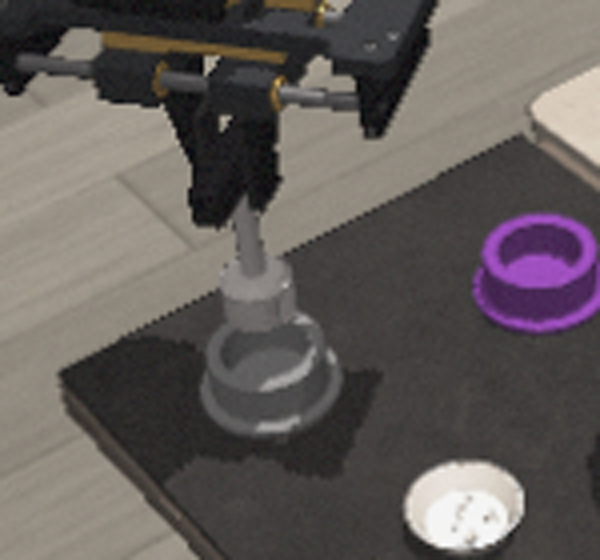

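z6 shows the socket above the grey holder, with socket centre at crop x≈259 and rim centre at ≈267. That offset of about 2 mm is inside the 4 mm clearance. I lower with force checks.

play_rows(motion=[[[0, -0.001, 0.015, 0, 0, 0], [0, -0.001, 0.025, 0, 0, 0], [0, -0.001, 0.03, 0, 0, 0], [0, -0.001, 0.03, 0, 0, 0]]])

```text
time_s: 35.02
position: [0.401, 0.2518, 0.1106]
tcp_rot: [[0.795, 0.607, -0.0], [0.607, -0.795, -0.0], [-0.0, 0.0, -1.0]]
force: [0.0, 0.1, -1.4]
opening: 0.184
grasp_force: 29.9
```

```bash
python3 st.py
```

```text
t35.02 p[0.401  0.2518 0.1106] yaw(wrench)37.37 F[ 0.   0.1 -1.4] M[ 0.002  0.1   -0.054] g29.9 o16.0mm j6 71.2 tilt[-0. -0.]
```

play_rows(motion=[[[0, 0.001, 0.006, 0, 0, 0], [0, 0.001, 0.011, 0, 0, 0], [0, 0.001, 0.015, 0, 0, 0], [0, 0.001, 0.016, 0, 0, 0], [0, 0.001, 0.016, 0, 0, 0]]])

```text
time_s: 35.43
position: [0.4011, 0.2511, 0.0943]
tcp_rot: [[0.794, 0.607, -0.001], [0.607, -0.794, -0.0], [-0.001, -0.0, -1.0]]
force: [0.0, 0.9, -1.0]
opening: 0.179
grasp_force: 29.9
```

```bash
python3 st.py
```

```text
t35.43 p[0.4011 0.2511 0.0943] yaw(wrench)37.40 F[ 0.   0.9 -1. ] M[-0.031  0.079 -0.013] g29.9 o15.5mm j6 71.1 tilt[-0.001 -0.   ]
```

play_rows(motion=[[[0, 0, 0, 0, 0, 0], [0, 0, 0, 0, 0, 0], [0, 0, 0, 0, 0, 0], [0, 0, 0, 0, 0, 0], [0, 0, 0, 0, 0, 0], [0, 0, 0, 0, 0, 0], [0, 0, 0, 0, 0, 0]]], fingers=0.06)

```text
time_s: 36.02
position: [0.4014, 0.2512, 0.0946]
tcp_rot: [[0.794, 0.607, 0.0], [0.607, -0.794, 0.0], [0.0, 0.0, -1.0]]
force: [-0.6, 0.2, 0.2]
opening: 0.621
grasp_force: 0.0
```

play_rows(motion=[[[0, 0, -0.01, 0, 0, 0], [0, 0, -0.03, 0, 0, 0], [0, 0, -0.06, 0, 0, 0], [0, 0, -0.1, 0, 0, 0], [0, 0, -0.12, 0, 0, 0], [0, 0, -0.12, 0, 0, 0], [0, 0, -0.12, 0, 0, 0]]])

```text
time_s: 36.6
position: [0.4019, 0.2514, 0.2157]
tcp_rot: [[0.794, 0.607, 0.003], [0.607, -0.794, 0.001], [0.003, 0.001, -1.0]]
force: [-1.0, -0.1, -0.5]
opening: 0.686
grasp_force: 0.0
```

```bash
python3 st.py
python3 - <<'E'
from h import *
a=imaging.capture("scene"); 
b=imaging.capture("wrist")
for k in("wrench","screw_dish","loupe","tweezers"):
    print(k,[(np.round(d["at"],3).tolist(),round(d["confidence"],2)) for d in finder.recognise("scene",k)[:2]])
cv2.imwrite("pics/z7.png",np.vstack([a["frame"][130:400,100:440],cv2.resize(b["frame"],(340,212))])[:,:,::-1])
E
```

```text
t36.60 p[0.4019 0.2514 0.2157] yaw(wrench)37.41 F[-1.  -0.1 -0.5] M[ 0.044  0.149 -0.023] g0.0 o59.6mm j6 71.1 tilt[0.003 0.001]
wrench [([0.4, 0.246, 0.092], 0.77), ([0.515, 0.012, 0.044], 0.38)]
screw_dish [([0.516, 0.009, 0.047], 0.7), ([0.42, 0.115, 0.007], 0.59)]
loupe [([0.389, 0.03, 0.038], 0.83), ([0.586, 0.028, 0.048], 0.58)]
tweezers [([0.402, -0.044, 0.006], 0.64)]
```

View pics/z7.png

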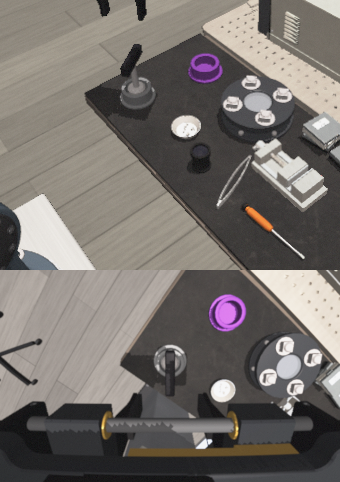

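The wrench stands upright in the grey holder at composite (135,85). The dish, loupe and tweezers are where they started, and the gripper is clear. I'm handing in.

```bash
python3 -c "
from rig import bot; print(bot.hand_in())"
```

```text
the job is handed in; nothing more can be done
None
```

I tightened all four bolts crosswise in two rounds to their firm stops (about 0.65–0.73 N m each), stood the wrench back upright in the grey holder, and handed the job in at about 37 s; the hand-in returned no verdict.

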